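# Swing the stock bin into the wire rack

## Robot

A 6-joint arm with a two-finger parallel gripper is mounted at the origin on the work surface. World frame = base frame: x ahead of the robot, y to its left, z up, the work surface at z = 0. Lengths are in m, angles in rad, forces in N, time in s.
With the tool pointing down it reaches from about 0.25 to 0.725 m from the base axis. Payload 4 kg.
Tool frame: the origin (TCP) lies at the centre of the arm's flange, where the gripper is bolted on; the fingertips stand 173 mm ahead of it and the grasp point (between the pads) lies 155 mm ahead of it; x points along the fingers, z is the direction in which the jaws open and shut, and the axes are right-handed (so a half turn about x gives the same grasp; the last joint's range is limited). The gripper opens to 85 mm and grips with 20 to 120 N. Pads are 22 mm wide; open, the fingers measure 114 mm over their backs; the gripper's body (76 mm by 85 mm) begins 54 mm behind the grasp point. The pads swing forward as they close: fully open they stand 13 mm farther back than shut.
Start: joints at [-1.198, 0.241, 0.005, 1.335, 0, 1.571], TCP at [0.182, -0.466, 0.405] pointing down, gripper open.
Joint ranges: [-2.72, 2.72], [-1.05, 1.87], [-1.09, 1.28], [-1.99, 2.15], [-1.42, 1.44], [-3.14, 3.14]. Speed limits (rad/s): [2.79, 2.79, 3.14, 3.14, 3.14, 3.14].

## Interface

Orientations are given as a unit quaternion [x, y, z, w].
In Python, from workcell import bot gives the robot as it stands.
- The arm moves only by the tool arm_command, never from a script. Its argument "moves" is one flat list of numbers, 7 for each row, row after row: the shift along the tool's x, y, z in m, then the turn, a rotation vector about the tool's x, y, z in rad, then the closure, from -1 (fully open) to 1 (shut). A call has 1 to 20 rows; each row shifts and turns the pose as measured when the row begins, along the tool's axes as they then stand; what a row does not reach is not made up. A row lasts 1/12 s, in which the tool goes at most 41.7 mm and 7.16 degrees, less where a joint would pass 70% of its speed; a pose out of reach is approached as far as the arm can. A call with a gripper value outside its range is refused whole. The fingers move at their own pace and stop on an object; the grip force is fixed at half the most. Time passes only in rows, so rows that do not move let the fingers close. It gives the time, the measured TCP pose, the force and the opening at its end, in the units of the state.
- bot.get_obs(): the state, without advancing time (a new reading comes with each control period).
- bot.camera(name): name is "scene" or "top" or "wrist"; returns the picture (384x512x3 uint8, red, green, blue); there is no depth.
- bot.get_calibration(name): a dict with "mtx" (3x3 intrinsics, pixels), "world_from_camera" (4x4, takes a point from camera to world coordinates); the wrist camera has in their place "mount" (4x4, takes a point from camera to tool coordinates, whose origin is the TCP and whose axes are the tool frame's). Camera axes: x right, y up, looking along -z (the intrinsics and any distortion apply to the point x, -y, -z); pixel columns grow to the right and rows downward; lengths in m; the calibration is good to about 2 mm. A picture is of the moment at which its call begins: read the wrist's pose just before it. get_calibration takes no time and is no camera call.
- bot.job_done(): hands the job in, once; it reports no verdict.
The state is a dict: "clock": time; "joint_pos": joint angles; "joint_vel": joint speeds; "tau": joint torques, N m; "eef_pos": TCP position; "tool_rot": TCP orientation; "ft_force": force on the tool from outside, world axes, zero at the start; "ft_torque": the same for the moment, N m; "grip_width": finger opening in m.
Only numpy, scipy, OpenCV 4.12 (cv2) and the standard library are available. Lean on these libraries where they do the work, as an engineer would, in place of code of your own. Each camera call takes 0.05 s, during which the arm holds its last target.

## Task

The stock bin of slide boxes stands crosswise in front of the wire rack, one corner beside the rack's right front post. Push its free near corner round so that, sliding on the bench with that held corner staying by the post, it swings a quarter turn into the rack, and leave it standing along the post, square to the rack, its low front facing out and level with the fronts of the posts. Don't lift or tip it, and leave the other bin and the things on the rack and bench where they are.

Things in the scene. Friction and masses are not known exactly. Their poses are not given: they have to be found in the camera images.
- bin: Grey loose plastic bin of white slide boxes, 165 mm long (own x), 105 wide (y), 60 tall, 40 tall over the front 55 mm; walls 4 mm; 0.45-0.85 kg, on corner feet. Origin: centre of its footprint on the bench; x points from its low front to its tall back, y to its left. Starts crosswise, low front to the right, a quarter turn anticlockwise (from above) of its goal, where its x runs along the rack's x.
- bin_front (a point): Middle of the outer face of the bin's low front wall, at bench level: 82.5 mm from the bin's origin along its -x.
- bin_held_corner (a point): The bin's corner that stays by the post: front right, at bench level (bin's own -82.5, -52.5 mm). At the start it is the right-hand corner on the rack side, 28 to 60 mm farther right than the post axis; the bin side facing the rack starts 4 to 17 mm short of the post and moves against it as the bin turns.
- bin_free_corner (a point): The diagonally opposite corner, the one to push: back left of the bin, at bench level (bin's own +82.5, +52.5 mm). At the start it is the left-hand corner on the robot's side.
- rack: Fixed chrome wire rack: four round posts 25 mm thick, 355 tall; wire shelf, underside 300 mm, top 328 mm above the bench. Origin: on the bench midway between the front posts' axes; x points into the rack (away from the robot), y left. Front posts at x 0, y -250 and +250 mm, their fronts at x -12.5; rear posts at x 260. Shelf front rail at x 0, 8 mm thick. Nothing joins the posts at bench level.
- rack_post (a point): Axis of the right front post at bench level (rack x 0, y -250 mm), radius 12.5 mm: the post the bin swings about.
- neighbour_bin: An equal grey bin with brown jars, already in the rack at its left, front outwards. Origin and axes as for the bin. Must stay.
- stain_bottle: Brown bottle, 56 mm across, 120 mm tall, on the wire shelf. Origin: centre of its underside. Must stay.
- slide_box: Closed white slide box with clear lid, 87 x 162 x 44 mm, on the wire shelf. Origin: centre of its underside. Must stay.
- open_slide_box: Open white slide box (58 x 130 x 30 mm) with its lid folded back on its +x side, on the bench at the left. Origin: centre of the box's underside. Must stay.
- beaker: Glass beaker, 72 mm across, 90 mm tall, on the bench at the right. Origin: centre of its underside. Must stay.
- dish_stack: Stack of three clear round dishes, 92 mm across, 42 mm tall, on the bench at the left. Origin: centre of its underside. Must stay.

How it is judged:
By the outcome, as a careful person would: the job done as asked, in the order asked, and still so for the second after the job is handed in, with the robot touching nothing.
It also fails if it takes over 53 s, if anything falls off the work surface, if the arm or the gripper's body presses on something with over 40 N, if the wrist force passes 120 N, or if a joint passes its speed limit or range.

## Working session

There is one attempt and no reset: what is moved stays moved. The work goes in short steps, Python scripts to look and compute and a tool call to move; the robot and the scene stay as the last step left them, time stands still between calls to the robot, and variables do not carry over. Pictures are saved under pics/ and viewed, and the job is handed in when it is done.

Besides the shell and the picture viewer there is one more tool, called after ">>>" by a JSON object that holds its "method" and its "body", one argument or row to a line. arm_command: Moves the arm, as the interface text tells. Its arguments: {"type":"object","properties":{"moves":{"type":"array"}},"required":["moves"]}

```bash
mkdir -p pics; ls
python3 - <<'E'
from workcell import bot
import cv2, numpy as np
o=bot.get_obs()
for k,v in o.items(): print(k,np.round(v,4))
for n in("scene","top","wrist"):
    cv2.imwrite(f"pics/{n}0.png",bot.camera(n)[:,:,::-1]); print(n,{k:np.round(v,4).tolist() for k,v in bot.get_calibration(n).items()})
E
```

```text
pics
clock 0.0
joint_pos [-1.198   0.2414  0.0037  1.3352  0.      1.5708]
joint_vel [-0.0001  0.0004  0.0015  0.      0.0003  0.0001]
tau [ 4.00000e-04 -3.72320e+01  2.52407e+01  1.70000e-02  1.00000e-04
 -0.00000e+00]
eef_pos [ 0.182  -0.4654  0.4038]
tool_rot [ 0.3991  0.5846 -0.3983  0.5834]
ft_force [ 1.0826  0.1502 -0.1476]
ft_torque [-0.07    0.0304  0.0101]
grip_width 0.0853
scene {'mtx': [[429.9784, 0.0, 268.2053], [0.0, 429.9784, 192.5311], [0.0, 0.0, 1.0]], 'world_from_camera': [[-0.9303, 0.314, -0.1898, 0.2866], [-0.3667, -0.8133, 0.4518, 0.6356], [-0.0125, 0.4898, 0.8717, 1.4422], [0.0, 0.0, 0.0, 1.0]]}
top {'mtx': [[372.0532, 0.0, 254.4903], [0.0, 372.0532, 193.8283], [0.0, 0.0, 1.0]], 'world_from_camera': [[0.0038, 0.9978, -0.066, 0.4476], [-0.9998, 0.0051, 0.0199, 0.0145], [0.0202, 0.0659, 0.9976, 1.5371], [0.0, 0.0, 0.0, 1.0]]}
wrist {'mtx': [[307.6339, 0.0, 254.9021], [0.0, 307.6339, 193.2082], [0.0, 0.0, 1.0]], 'mount': [[0.0001, 0.3122, -0.95, 0.0306], [0.0003, 0.95, 0.3122, 0.0807], [1.0, -0.0003, 0.0, 0.0005], [0.0, 0.0, 0.0, 1.0]]}
```

View pics/scene0.png

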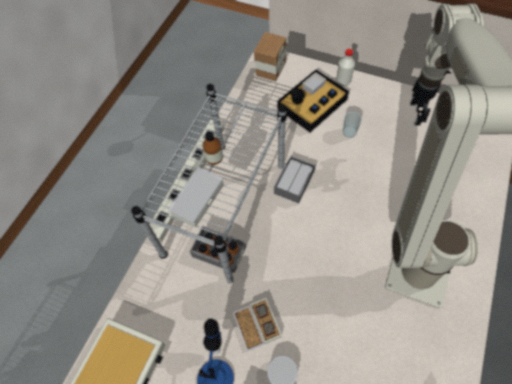

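View pics/top0.png

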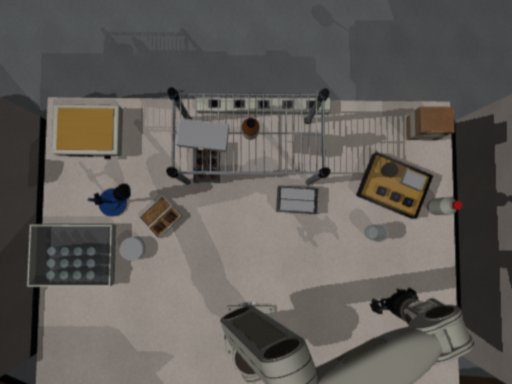

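View pics/wrist0.png

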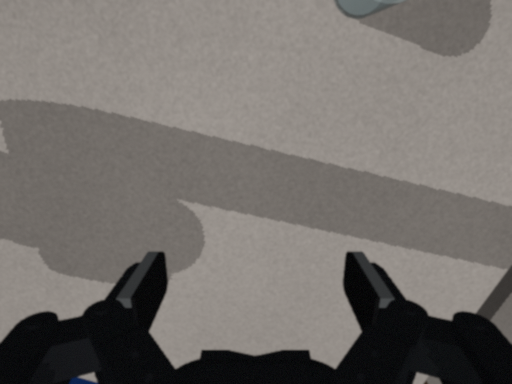

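The top view shows the bin at about (297,199), the right front post's foot near (308,183), the neighbour at (206,163), and the beaker at (375,232). Next I'll zoom in and set up helpers.

```bash
cat > h.py <<'E'
import numpy as np, cv2
from workcell import bot
from scipy.spatial.transform import Rotation as R
def cam(n,obs=None):
    c=bot.get_calibration(n); K=c["mtx"]
    if n=="wrist":
        T=np.eye(4);T[:3,:3]=R.from_quat(obs["tool_rot"]).as_matrix();T[:3,3]=obs["eef_pos"];W=T@c["mount"]
    else: W=c["world_from_camera"]
    return np.array(K),np.array(W),c
def pt(n,uv,z,obs=None):
    K,W,_=cam(n,obs); uv=np.atleast_2d(np.array(uv,float)); 
    d=np.c_[(uv[:,0]-K[0,2])/K[0,0],-(uv[:,1]-K[1,2])/K[1,1],-np.ones(len(uv))]@W[:3,:3].T
    s=(z-W[2,3])/d[:,2]; return W[:3,3]+d*s[:,None]
def px(n,P,obs=None):
    K,W,_=cam(n,obs); q=(np.atleast_2d(P)-W[:3,3])@W[:3,:3]
    return np.c_[K[0,0]*q[:,0]/-q[:,2]+K[0,2], K[1,1]*-q[:,1]/-q[:,2]+K[1,2]]
E
python3 - <<'E'
import cv2
from h import *
for n,(x,y,w,h),s in(("top",(240,80,120,150),4),("top",(160,80,120,150),4),("scene",(190,80,140,180),3)):
    im=cv2.imread(f"pics/{n}0.png")[y:y+h,x:x+w]
    cv2.imwrite(f"pics/{n}c{x}.png",cv2.resize(im,None,fx=s,fy=s,interpolation=cv2.INTER_CUBIC))
print(bot.get_calibration("top").keys())
E
```

```text
dict_keys(['mtx', 'world_from_camera'])
```

View pics/topc240.png

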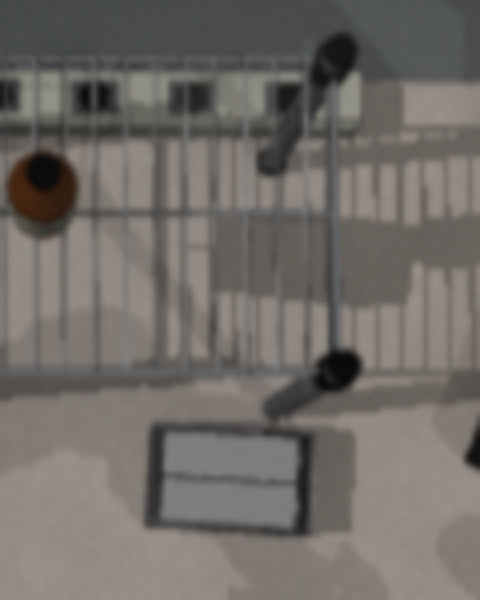

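View pics/topc160.png

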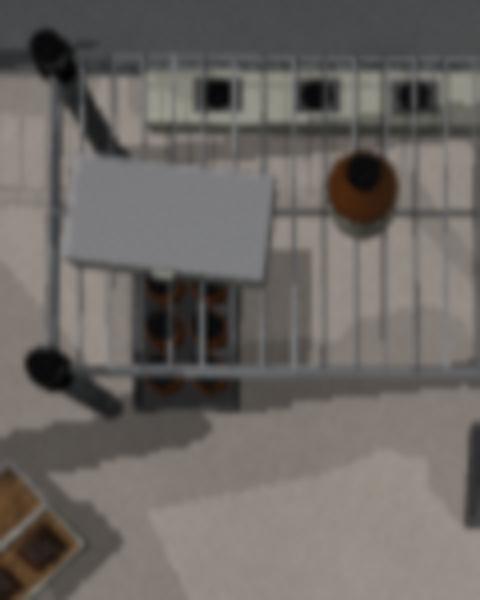

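View pics/scenec190.png

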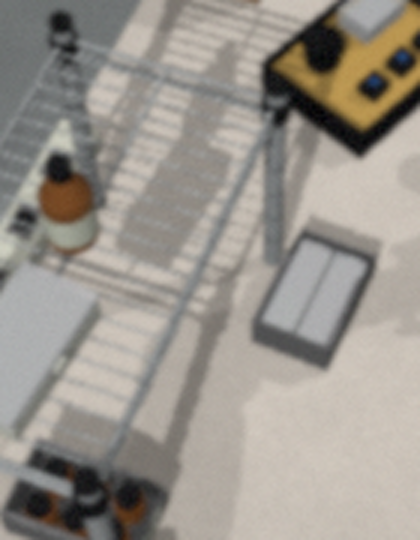

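Run:
```python
from h import *
np.set_printoptions(precision=4,suppress=True)
p=lambda c,x0:[x0+c[0]/4,80+c[1]/4]
f=lambda c,x0,z:pt("top",p(c,x0),z)[0]
print("posts top R,L front",f((340,368),240,.355),f((47,366),160,.355))
print("rear R,L",f((335,55),240,.355),f((50,50),160,.355))
print("base R,L",f((275,406),240,0),f((115,406),160,0))
print("base scene R",pt("scene",[190+273/3,80+258/3],0))
# bin rims: back (left) top 60mm ; front(right) 40mm
for c,z in (((152,424),.06),((147,526),.06),((312,432),.04),((307,533),.04)): print("bin",c,f(c,240,z))
for uv,z in (((303,235),.04),((376,264),.04),((253,325),.06),((327,352),.06)):print("bin scene",pt("scene",[190+uv[0]/3,80+uv[1]/3],z))
print("beaker",pt("top",[375,232],.09),pt("top",[375,240],0))
for c in ((133,408),(240,408),): print("nb front",f(c,160,.04))
```

```text
posts top R,L front [ 0.5972 -0.2352  0.355 ] [0.5957 0.2546 0.355 ]
rear R,L [ 0.8534 -0.2333  0.355 ] [0.8523 0.2569 0.355 ]
base R,L [ 0.6019 -0.2419  0.    ] [0.599  0.2559 0.    ]
base scene R [[ 0.5975 -0.2429  0.    ]]
bin (152, 424) [ 0.5771 -0.1087  0.06  ]
bin (147, 526) [ 0.4755 -0.1037  0.06  ]
bin (312, 432) [ 0.5717 -0.2727  0.04  ]
bin (307, 533) [ 0.4695 -0.2669  0.04  ]
bin scene [[ 0.565 -0.266  0.04 ]]
bin scene [[ 0.4621 -0.2576  0.04  ]]
bin scene [[ 0.5729 -0.1055  0.06  ]]
bin scene [[ 0.475  -0.1025  0.06  ]]
beaker [[ 0.3967 -0.4848  0.09  ]] [[ 0.3606 -0.5153  0.    ]]
nb front [0.5932 0.2315 0.04  ]
nb front [0.5938 0.124  0.04  ]
```

```bash
cat >> h.py <<'E'
def rot(pitch,yaw,roll=0):
    p,s=np.radians([pitch,yaw]); x=np.array([np.cos(p)*np.cos(s),np.cos(p)*np.sin(s),-np.sin(p)]); z=np.array([np.sin(s),-np.cos(s),0])
    return R.from_matrix(np.c_[x,np.cross(z,x),z])*R.from_rotvec([np.radians(roll),0,0])
L=0.173
def plan(tip,pitch,yaw,n,roll=0,obs=None,pose=None):
    """constant screw rows from current pose; returns final pose"""
    np.set_printoptions(precision=4,suppress=True)
    if pose is None:
        o=obs or bot.get_obs(); pose=(np.array(o["eef_pos"]),R.from_quat(o["tool_rot"]))
    p0,R0=pose; R1=rot(pitch,yaw,roll); p1=np.array(tip)-R1.apply([L,0,0])
    from scipy.linalg import logm,expm
    A=np.eye(4);A[:3,:3]=R0.as_matrix();A[:3,3]=p0;B=np.eye(4);B[:3,:3]=R1.as_matrix();B[:3,3]=p1
    S=expm(np.real(logm(np.linalg.inv(A)@B))/n)
    w=R.from_matrix(S[:3,:3]).as_rotvec()
    print("n",n,"row",np.round(S[:3,3],4).tolist(),np.round(w,4).tolist(),"mm",np.linalg.norm(S[:3,3])*1e3,"deg",np.degrees(np.linalg.norm(w)))
    T=A.copy()
    for i in range(n):
        T=T@S
        if i%max(1,n//4)==0 or i==n-1: print("  tcp",T[:3,3],"tip",T[:3,3]+L*T[:3,0])
    return p1,R1
def tip():
    o=bot.get_obs(); m=R.from_quat(o["tool_rot"]).as_matrix()
    print("t",round(float(o["clock"]),2),"tip",np.round(o["eef_pos"]+L*m[:,0],4),"tcp",np.round(o["eef_pos"],4),"pitch",round(float(np.degrees(-np.arcsin(m[2,0]))),1),"yaw",round(float(np.degrees(np.arctan2(-m[0,2]*-1,-m[1,2]))),1),"z",np.round(m[:,2],2),"F",np.round(o["ft_force"],1),"j",np.round(o["joint_pos"],2),"grip",round(float(o["grip_width"]),3))
E
python3 - <<'E'
from h import *
o=bot.get_obs(); print(R.from_quat(o["tool_rot"]).as_matrix()); tip()
q=plan((0.40,-0.12,0.12),65,-5,18)
q=plan((0.445,-0.118,0.03),65,-5,6,pose=q)
E
```

```text
[[-5.90571749e-04  9.31327390e-01  3.64182569e-01]
 [ 1.51009751e-03  3.64183048e-01 -9.31326166e-01]
 [-9.99998685e-01 -6.37298071e-08 -1.62147140e-03]]
t 0.15 tip [ 0.1819 -0.4652  0.231 ] tcp [ 0.182  -0.4655  0.404 ] pitch 89.9 yaw 21.4 z [ 0.36 -0.93 -0.  ] F [ 0.1 -0.5 -0.2] j [-1.2   0.24  0.    1.34 -0.    1.57] grip 0.086
n 18 row [0.009, 0.0095, -0.0184] [0.0251, -0.0057, 0.0238] mm 22.624665707523288 deg 2.0105348798726315
  tcp [ 0.1842 -0.4448  0.3951] tip [ 0.1883 -0.444   0.2221]
  tcp [ 0.2002 -0.3627  0.3608] tip [ 0.2211 -0.3608  0.1891]
  tcp [ 0.2275 -0.2822  0.3297] tip [ 0.2652 -0.281   0.1609]
  tcp [ 0.2656 -0.2047  0.3029] tip [ 0.3194 -0.2059  0.1385]
  tcp [ 0.3137 -0.1312  0.2813] tip [ 0.3829 -0.1364  0.1228]
  tcp [ 0.3272 -0.1136  0.2768] tip [ 0.4  -0.12  0.12]
n 6 row [0.0167, 0.0004, -0.001] [0.0, -0.0, -0.0] mm 16.77382219743346 deg 2.7083187829665664e-16
  tcp [ 0.3347 -0.1133  0.2618] tip [ 0.4075 -0.1197  0.105 ]
  tcp [ 0.3422 -0.113   0.2468] tip [ 0.415  -0.1193  0.09  ]
  tcp [ 0.3497 -0.1126  0.2318] tip [ 0.4225 -0.119   0.075 ]
  tcp [ 0.3572 -0.1123  0.2168] tip [ 0.43   -0.1187  0.06  ]
  tcp [ 0.3647 -0.112   0.2018] tip [ 0.4375 -0.1183  0.045 ]
  tcp [ 0.3722 -0.1116  0.1868] tip [ 0.445 -0.118  0.03 ]
```

>>> {"method": "arm_command", "body": {
  "moves": [0.009, 0.0095, -0.0184, 0.025, -0.0057, 0.024, 1, 0.009, 0.0095, -0.0184, 0.025, -0.0057, 0.024, 1, 0.009, 0.0095, -0.0184, 0.025, -0.0057, 0.024, 1, 0.009, 0.0095, -0.0184, 0.025, -0.0057, 0.024, 1, 0.009, 0.0095, -0.0184, 0.025, -0.0057, 0.024, 1, 0.009, 0.0095, -0.0184, 0.025, -0.0057, 0.024, 1, 0.009, 0.0095, -0.0184, 0.025, -0.0057, 0.024, 1, 0.009, 0.0095, -0.0184, 0.025, -0.0057, 0.024, 1, 0.009, 0.0095, -0.0184, 0.025, -0.0057, 0.024, 1, 0.009, 0.0095, -0.0184, 0.025, -0.0057, 0.024, 1, 0.009, 0.0095, -0.0184, 0.025, -0.0057, 0.024, 1, 0.009, 0.0095, -0.0184, 0.025, -0.0057, 0.024, 1, 0.009, 0.0095, -0.0184, 0.025, -0.0057, 0.024, 1, 0.009, 0.0095, -0.0184, 0.025, -0.0057, 0.024, 1, 0.009, 0.0095, -0.0184, 0.025, -0.0057, 0.024, 1, 0.009, 0.0095, -0.0184, 0.025, -0.0057, 0.024, 1, 0.009, 0.0095, -0.0184, 0.025, -0.0057, 0.024, 1, 0.009, 0.0095, -0.0184, 0.025, -0.0057, 0.024, 1]
}}

```text
clock: 1.65
eef_pos: [0.3317, -0.1018, 0.2692]
tool_rot: [0.624, 0.34, -0.407, 0.574]
ft_force: [-0.3, -0.6, -0.2]
grip_width: -0.0002
```

Run:
```python
from h import *
tip()
for n in("top","wrist"): cv2.imwrite(f"pics/{n}1.png",bot.camera(n)[:,:,::-1])
q=plan((0.445,-0.118,0.03),65,-5,8)
```

```text
t 1.65 tip [ 0.4073 -0.1092  0.1138] tcp [ 0.3317 -0.1018  0.2692] pitch 63.9 yaw -6.8 z [-0.12 -0.99 -0.01] F [-0.3 -0.6 -0.2] j [-0.34 -0.1  -0.83  0.4   0.1   2.95] grip -0.0
n 8 row [0.0115, 0.0002, 0.0009] [-0.0033, 0.0001, -0.0022] mm 11.503145908194025 deg 0.22691187982413394
  tcp [ 0.3373 -0.1022  0.2587] tip [ 0.4124 -0.109   0.1031]
  tcp [ 0.3473 -0.1049  0.2382] tip [ 0.4218 -0.1116  0.0822]
  tcp [ 0.3573 -0.1076  0.2177] tip [ 0.4312 -0.1142  0.0614]
  tcp [ 0.3672 -0.1103  0.1971] tip [ 0.4404 -0.1167  0.0405]
  tcp [ 0.3722 -0.1116  0.1868] tip [ 0.445 -0.118  0.03 ]
```

View pics/wrist1.png

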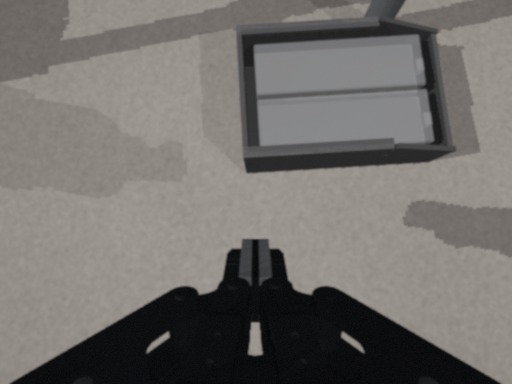

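View pics/top1.png

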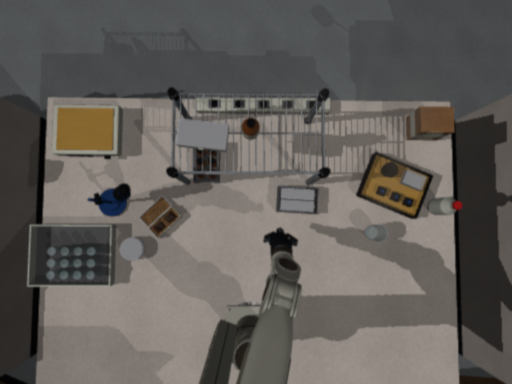

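Wrist view: rim corners are (238,27) and (244,155) at the tall back, (453,149) and (437,31) at the low front. The post foot shows at about (385,15).

Run:
```python
from h import *
o=bot.get_obs()
for uv,z in (((238,27),.06),((244,152),.06),((247,171),0.003),((453,149),.04),((437,31),.04),((385,17),0)): print(uv,pt("wrist",uv,z,o)[0].round(4))
```

```text
(238, 27) [ 0.5771 -0.1132  0.06  ]
(244, 152) [ 0.4784 -0.1073  0.06  ]
(247, 171) [ 0.4764 -0.1072  0.003 ]
(453, 149) [ 0.4676 -0.2706  0.04  ]
(437, 31) [ 0.5685 -0.2774  0.04  ]
(385, 17) [ 0.6146 -0.2581  0.    ]
```

>>> {"method": "arm_command", "body": {
  "moves": [0.0125, 0, 0.001, -0.003, 0, -0.002, 1, 0.0125, 0, 0.001, -0.003, 0, -0.002, 1, 0.0125, 0, 0.001, -0.003, 0, -0.002, 1, 0.0125, 0, 0.001, -0.003, 0, -0.002, 1, 0.0125, 0, 0.001, -0.003, 0, -0.002, 1, 0.0125, 0, 0.001, -0.003, 0, -0.002, 1, 0.0125, 0, 0.001, -0.003, 0, -0.002, 1, 0.01, 0, 0, 0, 0, 0, 1]
}}

```text
clock: 2.42
eef_pos: [0.3735, -0.1147, 0.1796]
tool_rot: [0.612, 0.352, -0.406, 0.58]
ft_force: [-0.7, -0.0, -0.4]
grip_width: -0.0003
```

Run:
```python
from h import *
tip()
```

```text
t 2.42 tip [ 0.4464 -0.1218  0.0229] tcp [ 0.3735 -0.1147  0.1796] pitch 64.9 yaw -5.1 z [-0.09 -1.    0.  ] F [-0.7 -0.  -0.4] j [-0.33  0.19 -0.86  0.09  0.1   2.92] grip -0.0
```

Run:
```python
from h import *
q=plan((0.487,-0.116,0.025),62,-5,6)
q=plan((0.549,-0.074,0.025),55,0,10,pose=q)
```

```text
n 6 row [0.0026, 0.0046, -0.0014] [0.0001, 0.0007, 0.0085] mm 5.528009680543867 deg 0.4908129305912266
  tcp [ 0.3789 -0.1137  0.1792] tip [ 0.4532 -0.1208  0.0231]
  tcp [ 0.3843 -0.1128  0.1788] tip [ 0.46   -0.1199  0.0234]
  tcp [ 0.3898 -0.1118  0.1785] tip [ 0.4667 -0.1189  0.0237]
  tcp [ 0.3952 -0.1108  0.1782] tip [ 0.4735 -0.1179  0.0241]
  tcp [ 0.4007 -0.1099  0.1779] tip [ 0.4802 -0.117   0.0245]
  tcp [ 0.4061 -0.1089  0.1777] tip [ 0.487 -0.116  0.025]
n 10 row [0.0031, 0.003, -0.0037] [-0.0074, 0.0046, 0.0122] mm 5.703424208555367 deg 0.8600516958590237
  tcp [ 0.4105 -0.1056  0.1764] tip [ 0.4934 -0.112   0.0247]
  tcp [ 0.4194 -0.0988  0.1739] tip [ 0.506  -0.104   0.0242]
  tcp [ 0.4281 -0.0919  0.1716] tip [ 0.5185 -0.0957  0.0241]
  tcp [ 0.4369 -0.0849  0.1695] tip [ 0.5308 -0.0872  0.0242]
  tcp [ 0.4455 -0.0777  0.1676] tip [ 0.543  -0.0784  0.0247]
  tcp [ 0.4498 -0.074   0.1667] tip [ 0.549 -0.074  0.025]
```

>>> {"method": "arm_command", "body": {
  "moves": [0.0026, 0.0046, -0.0014, 0, 0.0007, 0.0085, 1, 0.0026, 0.0046, -0.0014, 0, 0.0007, 0.0085, 1, 0.0026, 0.0046, -0.0014, 0, 0.0007, 0.0085, 1, 0.0026, 0.0046, -0.0014, 0, 0.0007, 0.0085, 1, 0.0026, 0.0046, -0.0014, 0, 0.0007, 0.0085, 1, 0.0026, 0.0046, -0.0014, 0, 0.0007, 0.0085, 1, 0.0031, 0.003, -0.0037, -0.0074, 0.0046, 0.0122, 1, 0.0031, 0.003, -0.0037, -0.0074, 0.0046, 0.0122, 1, 0.0031, 0.003, -0.0037, -0.0074, 0.0046, 0.0122, 1, 0.0031, 0.003, -0.0037, -0.0074, 0.0046, 0.0122, 1, 0.0031, 0.003, -0.0037, -0.0074, 0.0046, 0.0122, 1]
}}

```text
clock: 3.33
eef_pos: [0.4282, -0.0921, 0.1694]
tool_rot: [0.624, 0.332, -0.36, 0.609]
ft_force: [-2.5, -0.4, -0.0]
grip_width: -0.0
```

Run:
```python
from h import *
tip()
for n in("top","wrist"): cv2.imwrite(f"pics/{n}2.png",bot.camera(n)[:,:,::-1])
im=cv2.imread("pics/top2.png")[140:260,220:360];cv2.imwrite("pics/top2c.png",cv2.resize(im,None,fx=4,fy=4,interpolation=2))
```

```text
t 3.33 tip [ 0.5182 -0.0961  0.0217] tcp [ 0.4282 -0.0921  0.1694] pitch 58.6 yaw -2.6 z [-0.04 -1.   -0.  ] F [-2.5 -0.4 -0. ] j [-0.24  0.28 -0.83 -0.08  0.1   2.97] grip -0.0
```

View pics/wrist2.png

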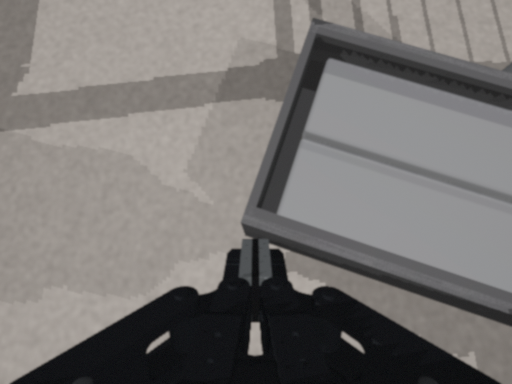

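View pics/top2c.png

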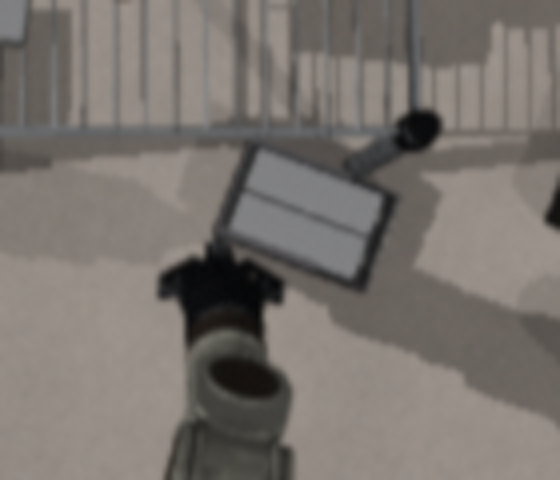

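```bash
cat >> h.py <<'E'
def corners(n,uvz,obs=None):
    return [pt(n,(u,v),z,obs)[0].round(4) for u,v,z in uvz]
E
python3 - <<'E'
from h import *
o=bot.get_obs()
print(corners("wrist",[(246,213,.06),(316,24,.06)],o))
f=lambda u,v,z:(220+u/4,140+v/4,z)
print(corners("top",[f(397,198,.04),f(365,291,.04),f(248,143,.06),f(352,172,0.0)]))
E
```

```text
[array([ 0.5349, -0.093 ,  0.06  ]), array([ 0.6251, -0.1299,  0.06  ])]
[array([ 0.5656, -0.2777,  0.04  ]), array([ 0.4714, -0.2446,  0.04  ]), array([ 0.6184, -0.1247,  0.06  ]), array([ 0.5956, -0.2387,  0.    ])]
```

Run:
```python
from h import *
q=plan((0.579,-0.086,0.026),47,-5,10,roll=-8)
q=plan((0.635,-0.088,0.026),38,-12,9,roll=-15,pose=q)
```

```text
n 10 row [0.0032, 0.0017, -0.0017] [-0.0105, -0.0041, 0.02] mm 4.032272128610116 deg 1.3155802573647093
  tcp [ 0.4318 -0.0903  0.1675] tip [ 0.5248 -0.0949  0.0217]
  tcp [ 0.4383 -0.0871  0.1639] tip [ 0.537  -0.0932  0.0219]
  tcp [ 0.4448 -0.0839  0.1604] tip [ 0.5491 -0.0914  0.0225]
  tcp [ 0.4514 -0.0806  0.1571] tip [ 0.5611 -0.0894  0.0236]
  tcp [ 0.4581 -0.0774  0.154 ] tip [ 0.5731 -0.0872  0.0251]
  tcp [ 0.4615 -0.0757  0.1525] tip [ 0.579 -0.086  0.026]
n 9 row [0.0046, 0.0017, -0.0021] [-0.0044, -0.0133, 0.0151] mm 5.302238323636351 deg 1.178456623931785
  tcp [ 0.4658 -0.0737  0.1501] tip [ 0.5852 -0.0861  0.0256]
  tcp [ 0.4745 -0.0699  0.1454] tip [ 0.5977 -0.0864  0.0251]
  tcp [ 0.4834 -0.0663  0.1409] tip [ 0.6101 -0.0868  0.025 ]
  tcp [ 0.4924 -0.0629  0.1366] tip [ 0.6226 -0.0874  0.0253]
  tcp [ 0.5017 -0.0597  0.1325] tip [ 0.635 -0.088  0.026]
```

>>> {"method": "arm_command", "body": {
  "moves": [0.0032, 0.0017, -0.0017, -0.0105, -0.0041, 0.02, 1, 0.0032, 0.0017, -0.0017, -0.0105, -0.0041, 0.02, 1, 0.0032, 0.0017, -0.0017, -0.0105, -0.0041, 0.02, 1, 0.0032, 0.0017, -0.0017, -0.0105, -0.0041, 0.02, 1, 0.0032, 0.0017, -0.0017, -0.0105, -0.0041, 0.02, 1, 0.0032, 0.0017, -0.0017, -0.0105, -0.0041, 0.02, 1, 0.0032, 0.0017, -0.0017, -0.0105, -0.0041, 0.02, 1, 0.0032, 0.0017, -0.0017, -0.0105, -0.0041, 0.02, 1, 0.0032, 0.0017, -0.0017, -0.0105, -0.0041, 0.02, 1, 0.0032, 0.0017, -0.0017, -0.0105, -0.0041, 0.02, 1]
}}

```text
clock: 4.27
eef_pos: [0.4594, -0.0715, 0.1499]
tool_rot: [0.614, 0.279, -0.287, 0.68]
ft_force: [-3.1, -0.5, -0.3]
grip_width: 0.0002
```

Run:
```python
from h import *
tip()
for n in("top","wrist"): cv2.imwrite(f"pics/{n}3.png",bot.camera(n)[:,:,::-1])
im=cv2.imread("pics/top3.png")[120:240,220:360];cv2.imwrite("pics/top3c.png",cv2.resize(im,None,fx=4,fy=4,interpolation=2))
```

```text
t 4.27 tip [ 0.5768 -0.0799  0.0231] tcp [ 0.4594 -0.0715  0.1499] pitch 47.1 yaw 1.6 z [ 0.03 -1.    0.09] F [-3.1 -0.5 -0.3] j [-0.17  0.4  -0.89 -0.47  0.07  2.93] grip 0.0
```

View pics/wrist3.png

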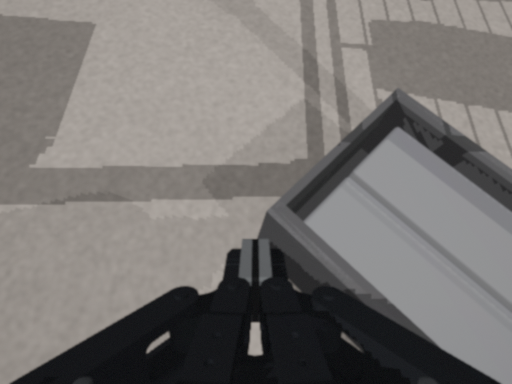

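View pics/top3c.png

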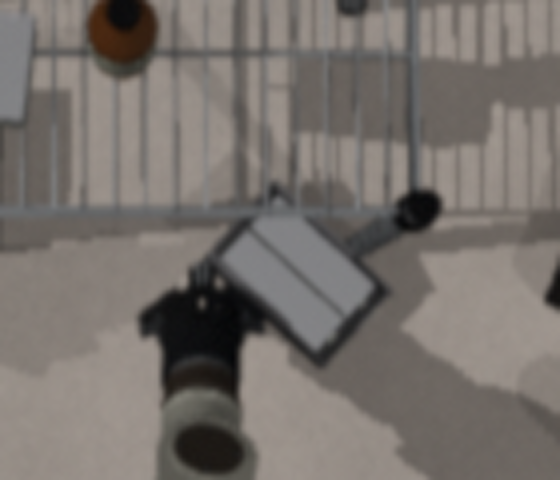

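Run:
```python
from h import *
o=bot.get_obs()
print(corners("wrist",[(272,208,.06),(399,92,.06)],o))
f=lambda u,v,z:(220+u/4,120+v/4,z)
print(corners("top",[f(387,290,.04),f(320,366,.04),f(276,190,.06)]))
q=plan((0.612,-0.089,0.026),44,-7,8,roll=-12)
q=plan((0.635,-0.094,0.026),38,-14,6,roll=-18,pose=q)
```

```text
[array([ 0.5894, -0.0836,  0.06  ]), array([ 0.6615, -0.1527,  0.06  ])]
[array([ 0.5533, -0.2675,  0.04  ]), array([ 0.4762, -0.1991,  0.04  ]), array([ 0.6518, -0.1529,  0.06  ])]
n 8 row [0.0028, 0.0022, 0.0004] [-0.0049, -0.0056, 0.0059] mm 3.639996334889125 deg 0.5459221185360381
  tcp [ 0.4633 -0.0716  0.1493] tip [ 0.5815 -0.0808  0.0233]
  tcp [ 0.4705 -0.0723  0.1483] tip [ 0.5902 -0.0832  0.0239]
  tcp [ 0.4777 -0.0729  0.1474] tip [ 0.5989 -0.0855  0.0246]
  tcp [ 0.4849 -0.0735  0.1465] tip [ 0.6076 -0.0878  0.0255]
  tcp [ 0.4885 -0.0738  0.1462] tip [ 0.612 -0.089  0.026]
n 6 row [0.003, 0.0002, -0.0025] [-0.0041, -0.0194, 0.0129] mm 3.924435433130204 deg 1.351570394485304
  tcp [ 0.4907 -0.0716  0.1439] tip [ 0.6158 -0.0897  0.0258]
  tcp [ 0.493  -0.0693  0.1416] tip [ 0.6197 -0.0905  0.0257]
  tcp [ 0.4954 -0.0672  0.1393] tip [ 0.6235 -0.0913  0.0257]
  tcp [ 0.4978 -0.0651  0.1371] tip [ 0.6274 -0.0922  0.0257]
  tcp [ 0.5002 -0.063   0.1348] tip [ 0.6312 -0.0931  0.0258]
  tcp [ 0.5027 -0.061   0.1325] tip [ 0.635 -0.094  0.026]
```

>>> {"method": "arm_command", "body": {
  "moves": [0.0028, 0.0022, 0.0004, -0.005, -0.0056, 0.006, 1, 0.0028, 0.0022, 0.0004, -0.005, -0.0056, 0.006, 1, 0.0028, 0.0022, 0.0004, -0.005, -0.0056, 0.006, 1, 0.0028, 0.0022, 0.0004, -0.005, -0.0056, 0.006, 1, 0.0028, 0.0022, 0.0004, -0.005, -0.0056, 0.006, 1, 0.0028, 0.0022, 0.0004, -0.005, -0.0056, 0.006, 1, 0.0028, 0.0022, 0.0004, -0.005, -0.0056, 0.006, 1, 0.0028, 0.0022, 0.0004, -0.005, -0.0056, 0.006, 1, 0.003, 0.0002, -0.0025, -0.004, -0.0194, 0.013, 1, 0.003, 0.0002, -0.0025, -0.004, -0.0194, 0.013, 1, 0.003, 0.0002, -0.0025, -0.004, -0.0194, 0.013, 1, 0.003, 0.0002, -0.0025, -0.004, -0.0194, 0.013, 1, 0.003, 0.0002, -0.0025, -0.004, -0.0194, 0.013, 1, 0.003, 0.0002, -0.0025, -0.004, -0.0194, 0.013, 1]
}}

```text
clock: 5.53
eef_pos: [0.5079, -0.0587, 0.1321]
tool_rot: [0.583, 0.191, -0.277, 0.74]
ft_force: [-3.5, 6.1, 0.1]
grip_width: -0.0001
```

Run:
```python
from h import *
tip()
for n in("top","wrist"): cv2.imwrite(f"pics/{n}4.png",bot.camera(n)[:,:,::-1])
im=cv2.imread("pics/top4.png")[120:240,220:360];cv2.imwrite("pics/top4c.png",cv2.resize(im,None,fx=4,fy=4,interpolation=2))
```

```text
t 5.53 tip [ 0.6417 -0.0911  0.0275] tcp [ 0.5079 -0.0587  0.1321] pitch 37.2 yaw -2.4 z [-0.04 -0.97  0.25] F [-3.5  6.1  0.1] j [-0.08  0.56 -0.86 -0.77 -0.12  2.92] grip -0.0
```

View pics/wrist4.png

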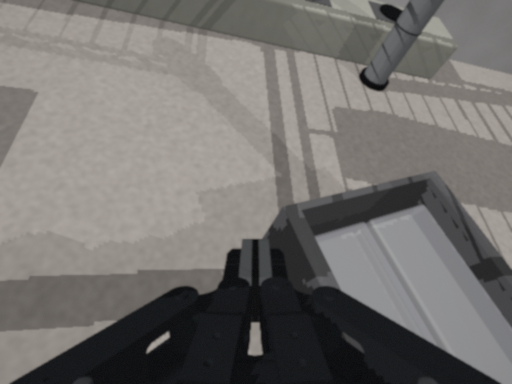

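View pics/top4c.png

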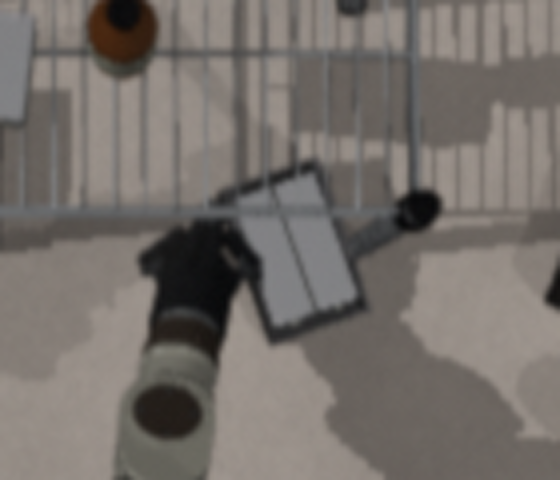

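Run:
```python
from h import *
o=bot.get_obs()
c=corners("wrist",[(292,208,.06),(435,176,.06)],o);print(c, np.degrees(np.arctan2(*(c[1]-c[0])[:2])))
f=lambda u,v,z:(220+u/4,120+v/4,z)
c=corners("top",[f(366,304,.04),f(272,342,.04),f(314,163,.06)]);print(c,np.degrees(np.arctan2(*(c[0]-c[1])[:2])))
q=plan((0.645,-0.090,0.028),40,-18,6,roll=-28)
q=plan((0.667,-0.100,0.028),38,-22,6,roll=-30,pose=q)
```

```text
[array([ 0.6538, -0.1011,  0.06  ]), array([ 0.6849, -0.1936,  0.06  ])] 161.41652064910534
[array([ 0.539, -0.246,  0.04 ]), array([ 0.5002, -0.1507,  0.04  ]), array([ 0.6793, -0.1911,  0.06  ])] 157.84702363854328
n 6 row [0.0003, 0.0023, -0.0012] [-0.0208, -0.0061, -0.0115] mm 2.6212768586954818 deg 1.4075402328150857
  tcp [ 0.5103 -0.057   0.1335] tip [ 0.643  -0.0907  0.0278]
  tcp [ 0.512  -0.0555  0.1348] tip [ 0.6434 -0.0905  0.0278]
  tcp [ 0.5137 -0.0539  0.136 ] tip [ 0.6438 -0.0904  0.0279]
  tcp [ 0.5155 -0.0523  0.1371] tip [ 0.6442 -0.0903  0.0279]
  tcp [ 0.5172 -0.0507  0.1382] tip [ 0.6446 -0.0901  0.028 ]
  tcp [ 0.519  -0.049   0.1392] tip [ 0.645 -0.09   0.028]
n 6 row [0.0031, 0.0019, -0.0003] [0.0015, -0.0107, 0.0007] mm 3.6911244054259504 deg 0.6219894322702921
  tcp [ 0.5226 -0.0489  0.1384] tip [ 0.6487 -0.0916  0.0279]
  tcp [ 0.5262 -0.0489  0.1376] tip [ 0.6524 -0.0932  0.0279]
  tcp [ 0.5298 -0.0488  0.1368] tip [ 0.6561 -0.0949  0.0279]
  tcp [ 0.5334 -0.0488  0.136 ] tip [ 0.6597 -0.0966  0.0279]
  tcp [ 0.537  -0.0489  0.1353] tip [ 0.6634 -0.0983  0.0279]
  tcp [ 0.5406 -0.0489  0.1345] tip [ 0.667 -0.1    0.028]
```

>>> {"method": "arm_command", "body": {
  "moves": [0.0003, 0.0023, -0.0012, -0.021, -0.006, -0.0115, 1, 0.0003, 0.0023, -0.0012, -0.021, -0.006, -0.0115, 1, 0.0003, 0.0023, -0.0012, -0.021, -0.006, -0.0115, 1, 0.0003, 0.0023, -0.0012, -0.021, -0.006, -0.0115, 1, 0.0003, 0.0023, -0.0012, -0.021, -0.006, -0.0115, 1, 0.0003, 0.0023, -0.0012, -0.021, -0.006, -0.0115, 1, 0.0031, 0.0019, -0.0003, 0.0015, -0.0107, 0.0007, 1, 0.0031, 0.0019, -0.0003, 0.0015, -0.0107, 0.0007, 1, 0.0031, 0.0019, -0.0003, 0.0015, -0.0107, 0.0007, 1, 0.0031, 0.0019, -0.0003, 0.0015, -0.0107, 0.0007, 1, 0.0031, 0.0019, -0.0003, 0.0015, -0.0107, 0.0007, 1, 0.0031, 0.0019, -0.0003, 0.0015, -0.0107, 0.0007, 1]
}}

```text
clock: 6.63
eef_pos: [0.546, -0.0509, 0.1368]
tool_rot: [0.512, 0.183, -0.32, 0.776]
ft_force: [0.1, 2.4, -2.7]
grip_width: -0.0001
```

Run:
```python
from h import *
tip()
for n in("top","wrist"): cv2.imwrite(f"pics/{n}5.png",bot.camera(n)[:,:,::-1])
im=cv2.imread("pics/top5.png")[120:240,220:360];cv2.imwrite("pics/top5c.png",cv2.resize(im,None,fx=4,fy=4,interpolation=2))
q=plan((0.687,-0.114,0.028),38,-25,8,roll=-30)
```

```text
t 6.63 tip [ 0.672  -0.1044  0.031 ] tcp [ 0.546  -0.0509  0.1368] pitch 37.7 yaw -2.7 z [-0.04 -0.91  0.41] F [ 0.1  2.4 -2.7] j [-0.02  0.57 -0.74 -0.62 -0.3   2.84] grip -0.0
n 8 row [0.002, 0.0011, 0.0004] [0.0052, -0.0026, -0.0025] mm 2.258340229293607 deg 0.36091931581657943
  tcp [ 0.5485 -0.0516  0.1368] tip [ 0.6744 -0.1056  0.031 ]
  tcp [ 0.5528 -0.0529  0.1361] tip [ 0.678  -0.108   0.0302]
  tcp [ 0.5571 -0.0543  0.1355] tip [ 0.6816 -0.1104  0.0293]
  tcp [ 0.5613 -0.0557  0.1348] tip [ 0.6852 -0.1128  0.0284]
  tcp [ 0.5634 -0.0564  0.1345] tip [ 0.687 -0.114  0.028]
```

View pics/wrist5.png

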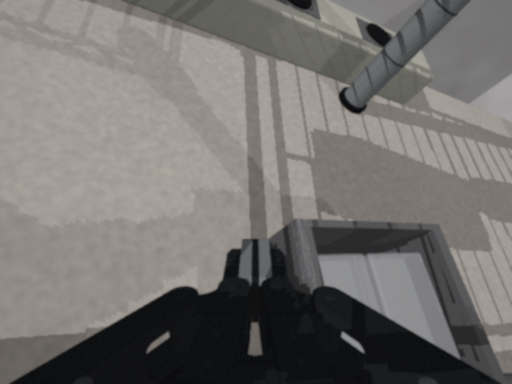

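View pics/top5c.png

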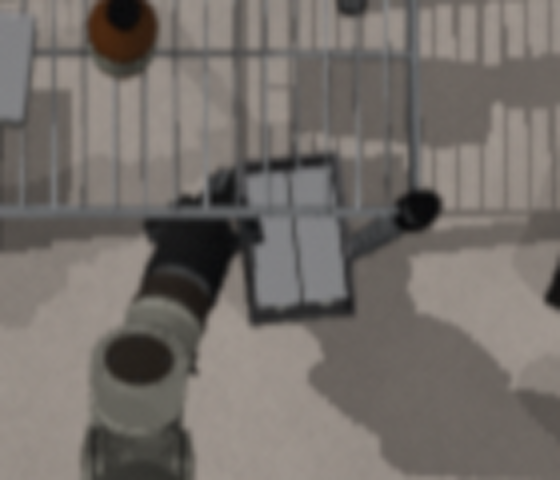

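Run:
```python
from h import *
o=bot.get_obs()
f=lambda u,v,z:(220+u/4,120+v/4,z)
c=corners("top",[f(353,312,.04),f(251,323,.04),f(334,155,.06),f(236,163,.06)]);print(c,np.degrees(np.arctan2(*(c[1]-c[0])[[0,1]])),np.degrees(np.arctan2(*(c[2]-c[0])[[1,0]])))
c=corners("wrist",[(440,226,.06),(296,222,.06)],o);print(c,np.degrees(np.arctan2(*(c[1]-c[0])[[0,1]])))
m=R.from_quat(o["tool_rot"])
w=m.inv().apply
print("move +y 1mm", w([0,.001,0]), )
q=plan((0.672,-0.085,0.032),38,-23,5,roll=-28)
q=plan((0.680,-0.085,0.032),48,-35,8,roll=-25,pose=q)
```

```text
[array([ 0.5309, -0.2328,  0.04  ]), array([ 0.5193, -0.1295,  0.04  ]), array([ 0.6875, -0.2113,  0.06  ]), array([ 0.6787, -0.1128,  0.06  ])] -6.407147369807626 7.817405937403124
[array([ 0.6927, -0.2185,  0.06  ]), array([ 0.681 , -0.1136,  0.06  ])] -6.3641698903619135
move +y 1mm [-0.00030907  0.000272   -0.00091131]
n 5 row [-0.0013, 0.0012, -0.0034] [0.011, 0.0006, -0.0012] mm 3.867182311221363 deg 0.6337360978258744
  tcp [ 0.5464 -0.0472  0.1373] tip [ 0.6724 -0.1006  0.0315]
  tcp [ 0.5464 -0.0433  0.1375] tip [ 0.6722 -0.0967  0.0316]
  tcp [ 0.5464 -0.0394  0.1378] tip [ 0.6721 -0.0928  0.0317]
  tcp [ 0.5464 -0.0356  0.1382] tip [ 0.6721 -0.0889  0.0318]
  tcp [ 0.5465 -0.0317  0.1385] tip [ 0.672 -0.085  0.032]
n 8 row [0.0007, 0.0056, -0.0014] [0.0244, -0.0075, -0.028] mm 5.822835743517886 deg 2.1714039687270175
  tcp [ 0.551  -0.0294  0.1415] tip [ 0.673  -0.0849  0.0321]
  tcp [ 0.5603 -0.0254  0.1472] tip [ 0.675  -0.0848  0.0321]
  tcp [ 0.57   -0.0221  0.1527] tip [ 0.677  -0.0848  0.0321]
  tcp [ 0.58   -0.0196  0.158 ] tip [ 0.679  -0.0849  0.0321]
  tcp [ 0.5852 -0.0186  0.1606] tip [ 0.68  -0.085  0.032]
```

>>> {"method": "arm_command", "body": {
  "moves": [-0.0013, 0.0012, -0.0034, 0.011, 0, -0.001, 1, -0.0013, 0.0012, -0.0034, 0.011, 0, -0.001, 1, -0.0013, 0.0012, -0.0034, 0.011, 0, -0.001, 1, -0.0013, 0.0012, -0.0034, 0.011, 0, -0.001, 1, -0.0013, 0.0012, -0.0034, 0.011, 0, -0.001, 1, 0.0007, 0.0056, -0.0014, 0.0244, -0.0075, -0.028, 1, 0.0007, 0.0056, -0.0014, 0.0244, -0.0075, -0.028, 1, 0.0007, 0.0056, -0.0014, 0.0244, -0.0075, -0.028, 1, 0.0007, 0.0056, -0.0014, 0.0244, -0.0075, -0.028, 1, 0.0007, 0.0056, -0.0014, 0.0244, -0.0075, -0.028, 1, 0.0007, 0.0056, -0.0014, 0.0244, -0.0075, -0.028, 1, 0.0007, 0.0056, -0.0014, 0.0244, -0.0075, -0.028, 1, 0.0007, 0.0056, -0.0014, 0.0244, -0.0075, -0.028, 1]
}}

```text
clock: 7.82
eef_pos: [0.5842, -0.0475, 0.1638]
tool_rot: [0.565, 0.188, -0.425, 0.682]
ft_force: [4.7, 9.7, -2.3]
grip_width: -0.0001
```

Run:
```python
from h import *
tip()
for n in("top","wrist"): cv2.imwrite(f"pics/{n}6.png",bot.camera(n)[:,:,::-1])
im=cv2.imread("pics/top6.png")[120:240,220:360];cv2.imwrite("pics/top6c.png",cv2.resize(im,None,fx=4,fy=4,interpolation=2))
```

```text
t 7.82 tip [ 0.6826 -0.111   0.0364] tcp [ 0.5842 -0.0475  0.1638] pitch 47.4 yaw -13.5 z [-0.22 -0.93  0.29] F [ 4.7  9.7 -2.3] j [ 0.    0.51 -0.52 -0.12 -0.38  3.14] grip -0.0
```

View pics/wrist6.png

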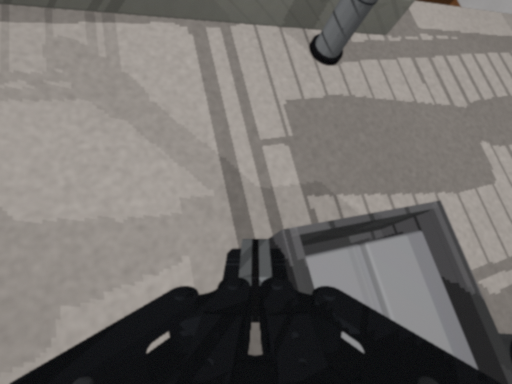

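View pics/top6c.png

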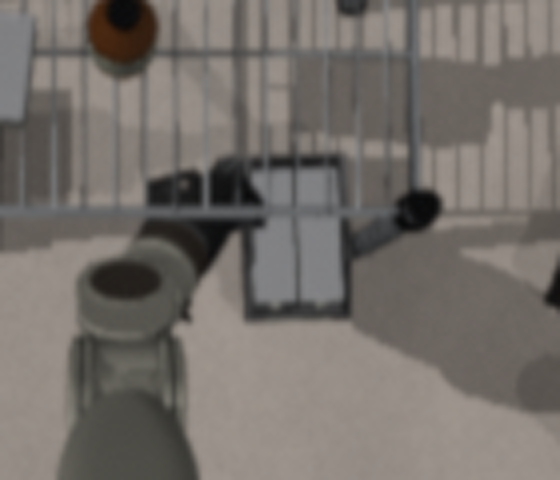

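Run:
```python
from h import *
q=plan((0.655,-0.075,0.045),45,-25,10,roll=-40)
o=bot.get_obs()
f=lambda u,v,z:(220+u/4,120+v/4,z)
c=corners("top",[f(350,315,.04),f(245,320,.04),f(342,157,.06)]);print(c,np.degrees(np.arctan2(*(c[1]-c[0])[[0,1]])),np.degrees(np.arctan2(*(c[2]-c[0])[[1,0]])))
c=corners("wrist",[(440,204,.06),(290,230,.06)],o);print(c,np.degrees(np.arctan2(*(c[1]-c[0])[[0,1]])))
```

```text
n 10 row [-0.0035, -0.0027, -0.002] [-0.0354, 0.0063, 0.0086] mm 4.854300507602276 deg 2.120327304207734
  tcp [ 0.5813 -0.0459  0.1652] tip [ 0.6811 -0.1092  0.0389]
  tcp [ 0.5736 -0.04    0.1659] tip [ 0.6762 -0.101   0.0406]
  tcp [ 0.5656 -0.0346  0.1664] tip [ 0.6707 -0.0932  0.0421]
  tcp [ 0.5572 -0.0297  0.1668] tip [ 0.6648 -0.0856  0.0434]
  tcp [ 0.5486 -0.0253  0.1672] tip [ 0.6584 -0.0784  0.0445]
  tcp [ 0.5441 -0.0233  0.1673] tip [ 0.655 -0.075  0.045]
[array([ 0.5278, -0.2298,  0.04  ]), array([ 0.5223, -0.1235,  0.04  ]), array([ 0.6855, -0.2193,  0.06  ])] -2.9618629653889412 3.8092519572383585
[array([ 0.689 , -0.2257,  0.06  ]), array([ 0.6895, -0.1261,  0.06  ])] 0.28762699906012673
```

>>> {"method": "arm_command", "body": {
  "moves": [-0.0035, -0.0027, -0.002, -0.035, 0.006, 0.008, 1, -0.0035, -0.0027, -0.002, -0.035, 0.006, 0.008, 1, -0.0035, -0.0027, -0.002, -0.035, 0.006, 0.008, 1, -0.0035, -0.0027, -0.002, -0.035, 0.006, 0.008, 1, -0.0035, -0.0027, -0.002, -0.035, 0.006, 0.008, 1, -0.0035, -0.0027, -0.002, -0.035, 0.006, 0.008, 1, -0.0035, -0.0027, -0.002, -0.035, 0.006, 0.008, 1, -0.0035, -0.0027, -0.002, -0.035, 0.006, 0.008, 1, -0.0035, -0.0027, -0.002, -0.035, 0.006, 0.008, 1, -0.0035, -0.0027, -0.002, -0.035, 0.006, 0.008, 1]
}}

```text
clock: 8.75
eef_pos: [0.5386, -0.0205, 0.1666]
tool_rot: [0.45, 0.253, -0.343, 0.785]
ft_force: [-0.8, -0.1, -0.5]
grip_width: -0.0001
```

Run:
```python
from h import *
tip()
for n in("top","wrist"): cv2.imwrite(f"pics/{n}7.png",bot.camera(n)[:,:,::-1])
im=cv2.imread("pics/top7.png")[120:240,220:360];cv2.imwrite("pics/top7c.png",cv2.resize(im,None,fx=4,fy=4,interpolation=2))
q=plan((0.48,-0.10,0.12),60,-5,12,roll=-5)
q=plan((0.46,-0.175,0.10),75,0,8,pose=q)
```

```text
t 8.75 tip [ 0.6488 -0.0744  0.0446] tcp [ 0.5386 -0.0205  0.1666] pitch 44.8 yaw 5.7 z [ 0.09 -0.88  0.47] F [-0.8 -0.1 -0.5] j [ 0.04  0.45 -0.68 -0.28 -0.35  2.79] grip -0.0
n 12 row [-0.0126, -0.0064, 0.0076] [0.0278, 0.0258, -0.0125] mm 15.979665113541444 deg 2.289587265556711
  tcp [ 0.5258 -0.0255  0.1752] tip [ 0.6337 -0.0762  0.0498]
  tcp [ 0.4894 -0.0417  0.2019] tip [ 0.5912 -0.0819  0.0679]
  tcp [ 0.4534 -0.0595  0.2281] tip [ 0.5491 -0.0882  0.0868]
  tcp [ 0.4176 -0.0788  0.2534] tip [ 0.5075 -0.095   0.1065]
  tcp [ 0.3938 -0.0925  0.2698] tip [ 0.48 -0.1   0.12]
n 8 row [0.0016, 0.0023, 0.0103] [0.0007, 0.0056, -0.0325] mm 10.668944486984858 deg 1.8890550577198584
  tcp [ 0.3965 -0.1028  0.27  ] tip [ 0.4778 -0.1094  0.1174]
  tcp [ 0.4019 -0.1234  0.2699] tip [ 0.4731 -0.1282  0.1123]
  tcp [ 0.4072 -0.1441  0.2692] tip [ 0.4681 -0.147   0.1073]
  tcp [ 0.4126 -0.1647  0.268 ] tip [ 0.4628 -0.1657  0.1024]
  tcp [ 0.4152 -0.175   0.2671] tip [ 0.46  -0.175  0.1  ]
```

View pics/wrist7.png

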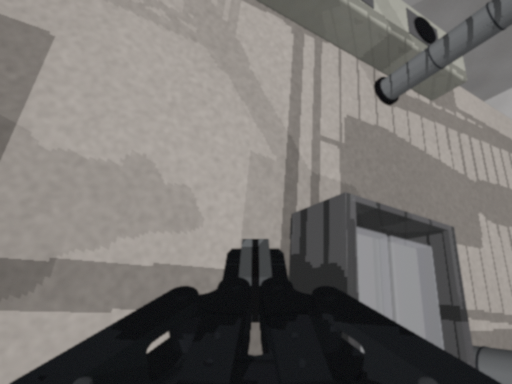

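View pics/top7c.png

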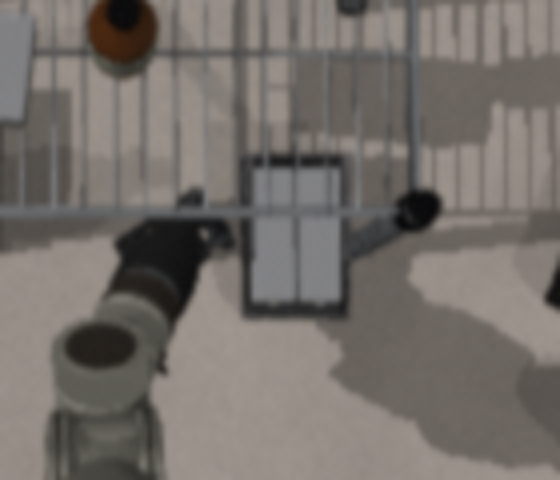

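>>> {"method": "arm_command", "body": {
  "moves": [-0.0126, -0.0064, 0.0076, 0.028, 0.026, -0.0125, 1, -0.0126, -0.0064, 0.0076, 0.028, 0.026, -0.0125, 1, -0.0126, -0.0064, 0.0076, 0.028, 0.026, -0.0125, 1, -0.0126, -0.0064, 0.0076, 0.028, 0.026, -0.0125, 1, -0.0126, -0.0064, 0.0076, 0.028, 0.026, -0.0125, 1, -0.0126, -0.0064, 0.0076, 0.028, 0.026, -0.0125, 1, -0.0126, -0.0064, 0.0076, 0.028, 0.026, -0.0125, 1, -0.0126, -0.0064, 0.0076, 0.028, 0.026, -0.0125, 1, -0.0126, -0.0064, 0.0076, 0.028, 0.026, -0.0125, 1, -0.0126, -0.0064, 0.0076, 0.028, 0.026, -0.0125, 1, -0.0126, -0.0064, 0.0076, 0.028, 0.026, -0.0125, 1, -0.0126, -0.0064, 0.0076, 0.028, 0.026, -0.0125, 1]
}}

```text
clock: 9.85
eef_pos: [0.386, -0.0936, 0.2724]
tool_rot: [0.61, 0.342, -0.371, 0.611]
ft_force: [-0.4, -0.5, -0.2]
grip_width: -0.0001
```

Run:
```python
from h import *
tip()
q=plan((0.45,-0.177,0.10),75,0,10)
```

```text
t 9.85 tip [ 0.471  -0.0999  0.1218] tcp [ 0.386  -0.0936  0.2724] pitch 60.5 yaw -2.0 z [-0.04 -1.    0.02] F [-0.4 -0.5 -0.2] j [-0.27 -0.02 -0.76  0.32  0.09  2.93] grip -0.0
n 10 row [0.0014, 0.0017, 0.0083] [-0.0024, 0.0034, -0.0252] mm 8.581880169101453 deg 1.4653025050065622
  tcp [ 0.3879 -0.1019  0.2722] tip [ 0.469  -0.1076  0.1195]
  tcp [ 0.3916 -0.1187  0.2716] tip [ 0.465  -0.1231  0.115 ]
  tcp [ 0.3954 -0.1354  0.2706] tip [ 0.4609 -0.1385  0.1105]
  tcp [ 0.3993 -0.152   0.2694] tip [ 0.4566 -0.1539  0.1062]
  tcp [ 0.4033 -0.1687  0.268 ] tip [ 0.4522 -0.1693  0.102 ]
  tcp [ 0.4052 -0.177   0.2671] tip [ 0.45  -0.177  0.1  ]
```

>>> {"method": "arm_command", "body": {
  "moves": [0.0014, 0.0017, 0.0083, -0.0024, 0.0034, -0.025, -0.4, 0.0014, 0.0017, 0.0083, -0.0024, 0.0034, -0.025, -0.4, 0.0014, 0.0017, 0.0083, -0.0024, 0.0034, -0.025, -0.4, 0.0014, 0.0017, 0.0083, -0.0024, 0.0034, -0.025, -0.4, 0.0014, 0.0017, 0.0083, -0.0024, 0.0034, -0.025, -0.4, 0.0014, 0.0017, 0.0083, -0.0024, 0.0034, -0.025, -0.4, 0.0014, 0.0017, 0.0083, -0.0024, 0.0034, -0.025, -0.4, 0.0014, 0.0017, 0.0083, -0.0024, 0.0034, -0.025, -0.4, 0.0014, 0.0017, 0.0083, -0.0024, 0.0034, -0.025, -0.4, 0.0014, 0.0017, 0.0083, -0.0024, 0.0034, -0.025, -0.4]
}}

```text
clock: 10.68
eef_pos: [0.4011, -0.1827, 0.2705]
tool_rot: [0.562, 0.426, -0.44, 0.557]
ft_force: [0.3, 0.9, 0.4]
grip_width: 0.0597
```

Run:
```python
from h import *
tip()
for n in("top","wrist","scene"): cv2.imwrite(f"pics/{n}8.png",bot.camera(n)[:,:,::-1])
im=cv2.imread("pics/top8.png")[120:240,220:360];cv2.imwrite("pics/top8c.png",cv2.resize(im,None,fx=4,fy=4,interpolation=2))
q=plan((0.47,-0.177,0.022),75,0.2,8)
```

```text
t 10.68 tip [ 0.4445 -0.1846  0.103 ] tcp [ 0.4011 -0.1827  0.2705] pitch 75.5 yaw -1.2 z [-0.02 -1.    0.01] F [0.3 0.9 0.4] j [-0.46  0.15 -0.51  0.68  0.1   2.72] grip 0.06
n 8 row [0.0106, 0.0003, -0.0007] [-0.0027, 0.0015, 0.0008] mm 10.612089946980754 deg 0.1831102262120256
  tcp [ 0.4044 -0.1819  0.2602] tip [ 0.4482 -0.1836  0.0929]
  tcp [ 0.4103 -0.1806  0.2399] tip [ 0.4544 -0.1818  0.0726]
  tcp [ 0.4162 -0.1793  0.2196] tip [ 0.4606 -0.1799  0.0524]
  tcp [ 0.4222 -0.1779  0.1993] tip [ 0.4669 -0.178   0.0321]
  tcp [ 0.4252 -0.1772  0.1891] tip [ 0.47  -0.177  0.022]
```

View pics/wrist8.png

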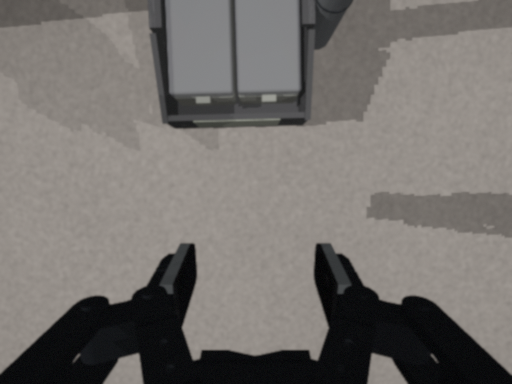

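View pics/top8c.png

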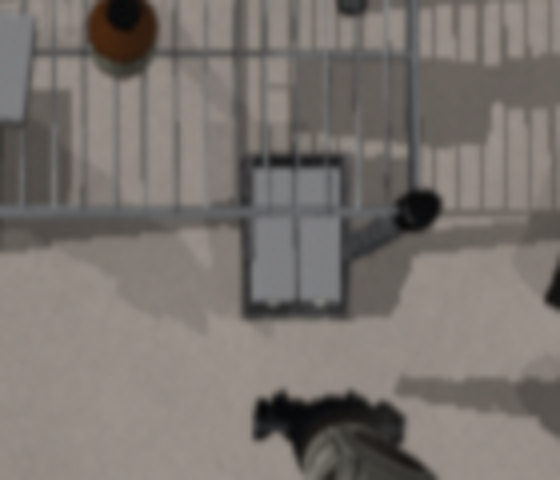

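Run:
```python
from h import *
o=bot.get_obs()
c=corners("wrist",[(164,121,.04),(312,117,.04),(170,127,0.0),(305,124,0)],o);print(c)
f=lambda u,v,z:(220+u/4,120+v/4,z)
print(corners("top",[f(242,316,.04),f(347,316,.04),f(243,157,.06),f(345,157,.06)]))
im=cv2.imread("pics/wrist8.png")[0:150,120:400];cv2.imwrite("pics/w8c.png",cv2.resize(im,None,fx=2.8,fy=2.8,interpolation=2))
im=cv2.imread("pics/scene8.png")[90:240,230:380];cv2.imwrite("pics/s8c.png",cv2.resize(im,None,fx=4,fy=4,interpolation=2))
```

```text
[array([ 0.5262, -0.1223,  0.04  ]), array([ 0.527 , -0.2273,  0.04  ]), array([ 0.5282, -0.1158,  0.    ]), array([ 0.5285, -0.2291,  0.    ])]
[array([ 0.5263, -0.1205,  0.04  ]), array([ 0.5268, -0.2267,  0.04  ]), array([ 0.6848, -0.1198,  0.06  ]), array([ 0.6856, -0.2224,  0.06  ])]
```

View pics/w8c.png

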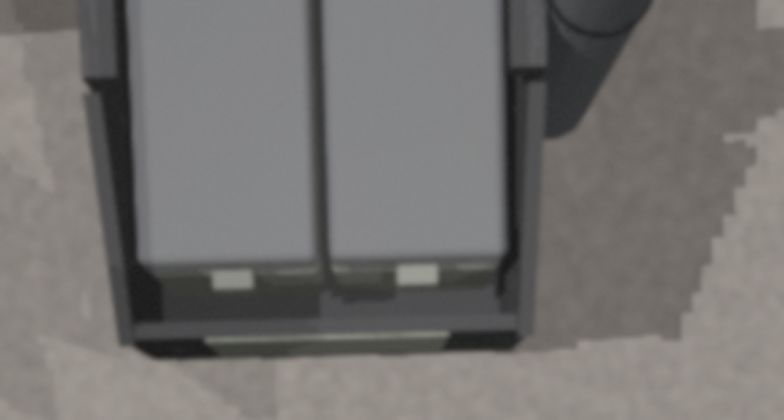

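View pics/s8c.png

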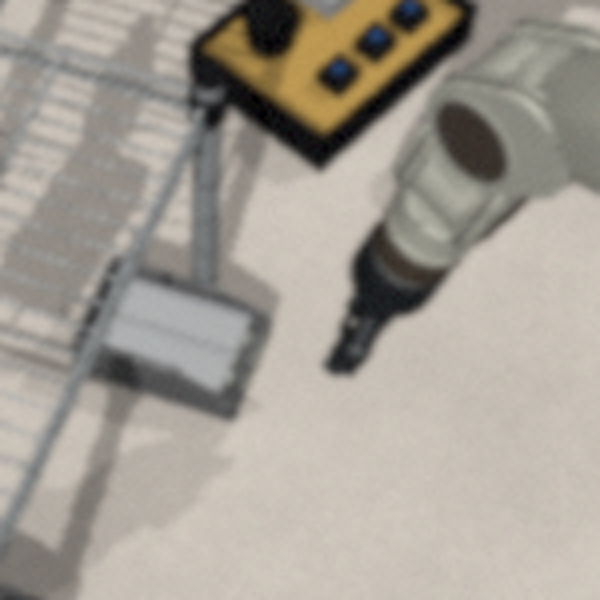

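Run:
```python
from h import *
o=bot.get_obs()
print(corners("wrist",[(120+562/2.8,138/2.8,0),(120+150/2.8,357/2.8,0.0),(120+517/2.8,349/2.8,0)],o))
q=plan((0.485,-0.1745,0.020),75,0.2,10)
```

```text
[array([ 0.5893, -0.2427,  0.    ]), array([ 0.5277, -0.1188,  0.    ]), array([ 0.528 , -0.2288,  0.    ])]
n 10 row [0.009, 0.0016, -0.0009] [-0.0022, 0.0012, 0.0006] mm 9.224827292540596 deg 0.14648818096962055
  tcp [ 0.4053 -0.1818  0.2621] tip [ 0.4491 -0.1835  0.0947]
  tcp [ 0.413  -0.1803  0.2454] tip [ 0.457  -0.1816  0.0781]
  tcp [ 0.4208 -0.1788  0.2287] tip [ 0.465  -0.1797  0.0615]
  tcp [ 0.4285 -0.1772  0.2121] tip [ 0.473  -0.1776  0.0449]
  tcp [ 0.4363 -0.1755  0.1954] tip [ 0.481  -0.1756  0.0283]
  tcp [ 0.4402 -0.1747  0.1871] tip [ 0.485  -0.1745  0.02  ]
```

>>> {"method": "arm_command", "body": {
  "moves": [0.009, 0.0016, -0.0012, -0.0022, 0.0012, 0.0006, -0.4, 0.009, 0.0016, -0.0012, -0.0022, 0.0012, 0.0006, -0.4, 0.009, 0.0016, -0.0012, -0.0022, 0.0012, 0.0006, -0.4, 0.009, 0.0016, -0.0012, -0.0022, 0.0012, 0.0006, -0.4, 0.009, 0.0016, -0.0012, -0.0022, 0.0012, 0.0006, -0.4, 0.009, 0.0016, -0.0012, -0.0022, 0.0012, 0.0006, -0.4, 0.009, 0.0016, -0.0012, -0.0022, 0.0012, 0.0006, -0.4, 0.009, 0.0016, -0.0012, -0.0022, 0.0012, 0.0006, -0.4, 0.009, 0.0016, -0.0012, -0.0022, 0.0012, 0.0006, -0.4]
}}

```text
clock: 11.58
eef_pos: [0.4363, -0.1665, 0.1883]
tool_rot: [0.56, 0.431, -0.429, 0.563]
ft_force: [0.7, -0.1, -0.3]
grip_width: 0.0594
```

Run:
```python
from h import *
tip()
q=plan((0.55,-0.1745,0.025),75,0.2,13)
```

```text
t 11.58 tip [ 0.4814 -0.1665  0.0213] tcp [ 0.4363 -0.1665  0.1883] pitch 74.9 yaw 0.2 z [ 0. -1.  0.] F [ 0.7 -0.1 -0.3] j [-0.39  0.32 -0.56  0.45  0.1   2.76] grip 0.059
n 13 row [0.0011, 0.0052, 0.0006] [0.0001, 0.0, -0.0001] mm 5.345741026025186 deg 0.009186366747457285
  tcp [ 0.4416 -0.1671  0.1886] tip [ 0.4867 -0.1671  0.0216]
  tcp [ 0.4575 -0.169   0.1895] tip [ 0.5025 -0.1689  0.0224]
  tcp [ 0.4734 -0.1709  0.1904] tip [ 0.5183 -0.1708  0.0233]
  tcp [ 0.4893 -0.1728  0.1912] tip [ 0.5342 -0.1726  0.0242]
  tcp [ 0.5052 -0.1747  0.1921] tip [ 0.55   -0.1745  0.025 ]
```

>>> {"method": "arm_command", "body": {
  "moves": [0, 0, 0.005, 0, 0, 0, -0.4, 0, 0, 0.005, 0, 0, 0, -0.4, 0.0014, 0.0053, 0, 0, 0, 0, -0.4, 0.0014, 0.0053, 0, 0, 0, 0, -0.4, 0.0014, 0.0053, 0, 0, 0, 0, -0.4, 0.0014, 0.0053, 0, 0, 0, 0, -0.4, 0.0014, 0.0053, 0, 0, 0, 0, -0.4, 0.0014, 0.0053, 0, 0, 0, 0, -0.4, 0.0014, 0.0053, 0, 0, 0, 0, -0.4, 0.0014, 0.0053, 0, 0, 0, 0, -0.4, 0.0014, 0.0053, 0, 0, 0, 0, -0.4, 0.0014, 0.0053, 0, 0, 0, 0, -0.4, 0.0014, 0.0053, 0, 0, 0, 0, -0.4, 0.0014, 0.0053, 0, 0, 0, 0, -0.4, 0.0014, 0.0053, 0, 0, 0, 0, -0.4, 0.0014, 0.0053, 0, 0, 0, 0, -0.4]
}}

```text
clock: 12.92
eef_pos: [0.5062, -0.1743, 0.183]
tool_rot: [0.553, 0.441, -0.441, 0.552]
ft_force: [-8.4, 0.3, 4.8]
grip_width: 0.0599
```

Run:
```python
from h import *
tip()
for n in("top","wrist","scene"): cv2.imwrite(f"pics/{n}9.png",bot.camera(n)[:,:,::-1])
im=cv2.imread("pics/wrist9.png")[0:250,100:400];cv2.imwrite("pics/w9c.png",cv2.resize(im,None,fx=2.4,fy=2.4,interpolation=2))
im=cv2.imread("pics/scene9.png")[90:240,230:380];cv2.imwrite("pics/s9c.png",cv2.resize(im,None,fx=4,fy=4,interpolation=2))
```

```text
t 12.92 tip [ 0.5446 -0.1741  0.0143] tcp [ 0.5062 -0.1743  0.183 ] pitch 77.2 yaw -0.1 z [-0. -1. -0.] F [-8.4  0.3  4.8] j [-0.35  0.44 -0.37  0.55  0.08  2.8 ] grip 0.06
```

View pics/w9c.png

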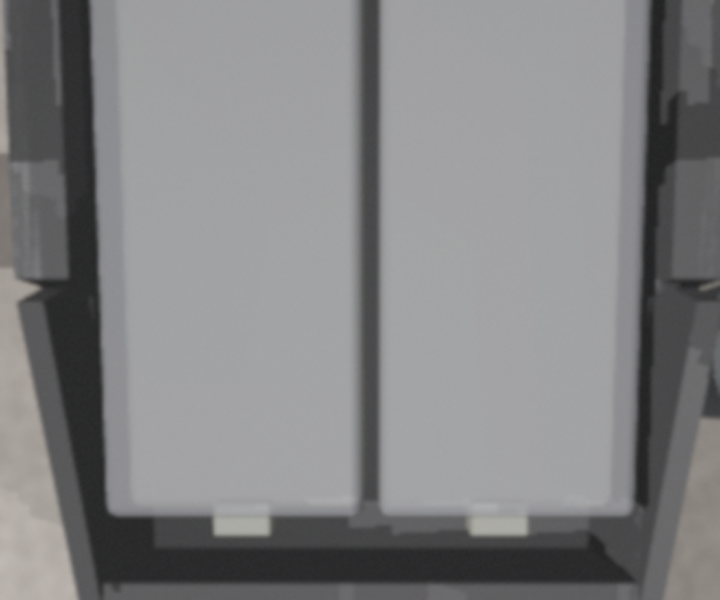

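View pics/s9c.png

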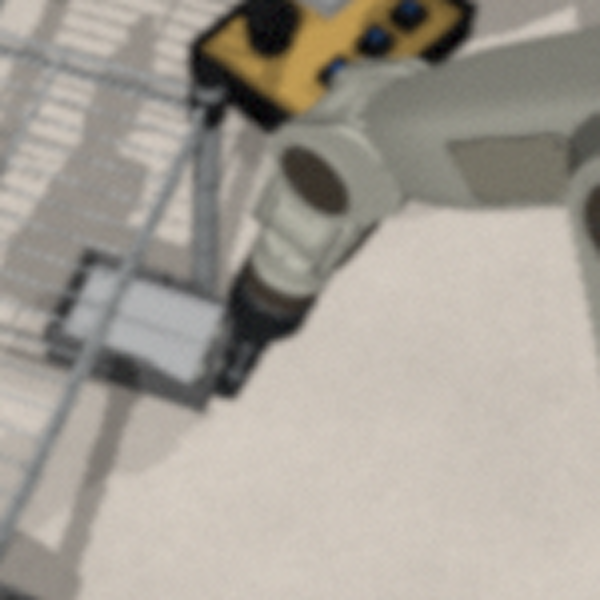

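Run:
```python
from h import *
o=bot.get_obs()
print(corners("wrist",[(100+104/2.4,583/2.4,.04),(100+640/2.4,582/2.4,.04),(100+20/2.4,295/2.4,.04),(100+715/2.4,295/2.4,.04)],o))
im=cv2.imread("pics/top9.png")[120:240,220:360];cv2.imwrite("pics/top9c.png",cv2.resize(im,None,fx=4,fy=4,interpolation=2))
q=plan((0.565,-0.174,0.022),76,0.2,6)
```

```text
[array([ 0.559, -0.126,  0.04 ]), array([ 0.5592, -0.223 ,  0.04  ]), array([ 0.6104, -0.113 ,  0.04  ]), array([ 0.6102, -0.2345,  0.04  ])]
n 6 row [-0.0005, 0.0029, -0.0] [-0.0008, -0.0, 0.003] mm 2.931214784458173 deg 0.17763010081227298
  tcp [ 0.5097 -0.1743  0.184 ] tip [ 0.549  -0.1741  0.0156]
  tcp [ 0.5124 -0.1743  0.1852] tip [ 0.5522 -0.1741  0.0168]
  tcp [ 0.5151 -0.1742  0.1863] tip [ 0.5554 -0.1741  0.0181]
  tcp [ 0.5178 -0.1742  0.1875] tip [ 0.5586 -0.1741  0.0194]
  tcp [ 0.5205 -0.1742  0.1887] tip [ 0.5618 -0.174   0.0207]
  tcp [ 0.5231 -0.1741  0.1899] tip [ 0.565 -0.174  0.022]
```

View pics/top9c.png

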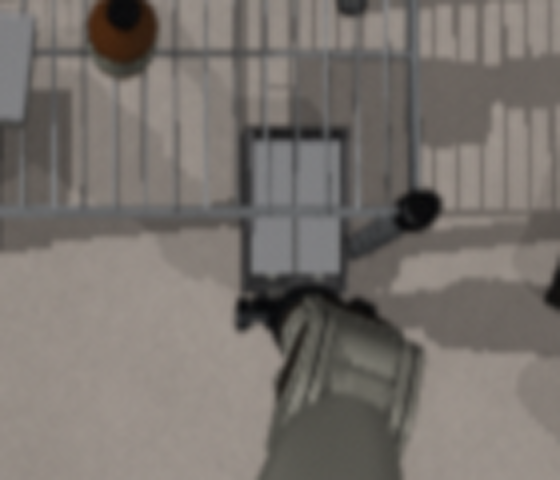

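Run:
```python
from h import *
q=plan((0.568,-0.174,0.024),70,0.2,10)
```

```text
n 10 row [-0.0003, 0.0003, -0.0] [-0.0005, 0.0, 0.0123] mm 0.4100260405519333 deg 0.7033953646319223
  tcp [ 0.5072 -0.1743  0.1833] tip [ 0.5481 -0.1741  0.0152]
  tcp [ 0.5076 -0.1743  0.184 ] tip [ 0.5526 -0.1741  0.0169]
  tcp [ 0.508  -0.1743  0.1847] tip [ 0.5571 -0.1741  0.0188]
  tcp [ 0.5083 -0.1742  0.1854] tip [ 0.5615 -0.1741  0.0208]
  tcp [ 0.5087 -0.1742  0.1862] tip [ 0.5658 -0.174   0.0229]
  tcp [ 0.5088 -0.1742  0.1866] tip [ 0.568 -0.174  0.024]
```

>>> {"method": "arm_command", "body": {
  "moves": [-0.0006, 0.0005, 0, -0.0005, 0, 0.0125, -0.4, -0.0006, 0.0005, 0, -0.0005, 0, 0.0125, -0.4, -0.0005, 0.0005, 0, -0.0005, 0, 0.0125, -0.4, -0.0005, 0.0005, 0, -0.0005, 0, 0.0125, -0.4, -0.0005, 0.0005, 0, -0.0005, 0, 0.0125, -0.4, -0.0005, 0.0005, 0, -0.0005, 0, 0.0125, -0.4, -0.0005, 0.0005, 0, -0.0005, 0, 0.0125, -0.4, -0.0005, 0.0005, 0, -0.0005, 0, 0.0125, -0.4, -0.0005, 0.0005, 0, -0.0005, 0, 0.0125, -0.4, -0.0005, 0.0005, 0, -0.0005, 0, 0.0125, -0.4]
}}

```text
clock: 13.9
eef_pos: [0.507, -0.1731, 0.1859]
tool_rot: [0.58, 0.406, -0.403, 0.58]
ft_force: [-3.3, 0.5, -3.6]
grip_width: 0.0596
```

Run:
```python
from h import *
tip()
for n in("top","wrist"): cv2.imwrite(f"pics/{n}10.png",bot.camera(n)[:,:,::-1])
im=cv2.imread("pics/top10.png")[120:240,220:360];cv2.imwrite("pics/top10c.png",cv2.resize(im,None,fx=4,fy=4,interpolation=2))
```

```text
t 13.9 tip [ 0.5667 -0.1724  0.0236] tcp [ 0.507  -0.1731  0.1859] pitch 69.8 yaw 0.2 z [ 0. -1. -0.] F [-3.3  0.5 -3.6] j [-0.36  0.41 -0.44  0.39  0.13  2.8 ] grip 0.06
```

View pics/wrist10.png

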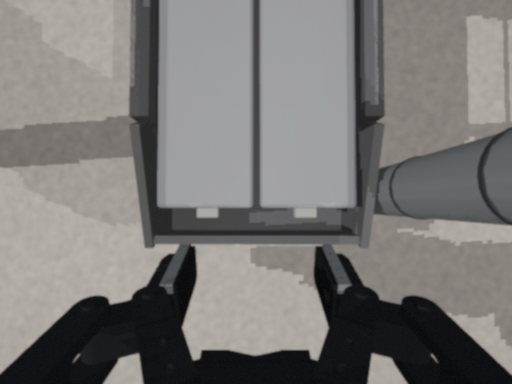

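View pics/top10c.png

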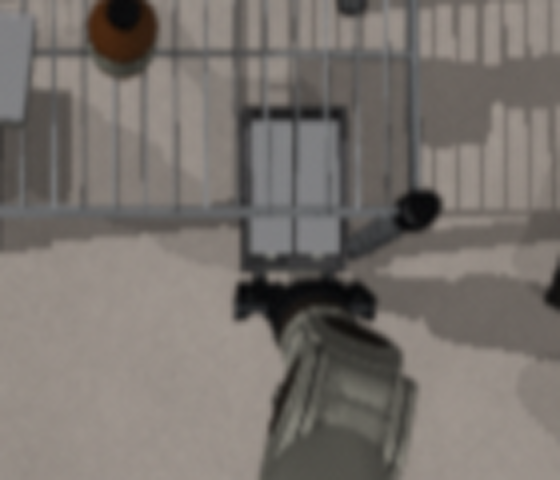

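Run:
```python
from h import *
o=bot.get_obs()
print("front",corners("wrist",[(147,246,.04),(369,246,.04)],o))
print("post",corners("wrist",[(383,213,0),(380,168,0),(376,190,0)],o))
f=lambda u,v,z:(220+u/4,120+v/4,z)
print(corners("top",[f(242,268,.04),f(348,268,.04),f(243,108,.06),f(345,108,.06)]))
im=cv2.imread("pics/wrist10.png")[120:270,320:470];cv2.imwrite("pics/w10c.png",cv2.resize(im,None,fx=4,fy=4,interpolation=2))
```

```text
front [array([ 0.5738, -0.122 ,  0.04  ]), array([ 0.5743, -0.2263,  0.04  ])]
post [array([ 0.5887, -0.2495,  0.    ]), array([ 0.6158, -0.248 ,  0.    ]), array([ 0.6025, -0.2454,  0.    ])]
[array([ 0.5749, -0.1205,  0.04  ]), array([ 0.5755, -0.228 ,  0.04  ]), array([ 0.7345, -0.1198,  0.06  ]), array([ 0.7353, -0.2226,  0.06  ])]
```

View pics/w10c.png

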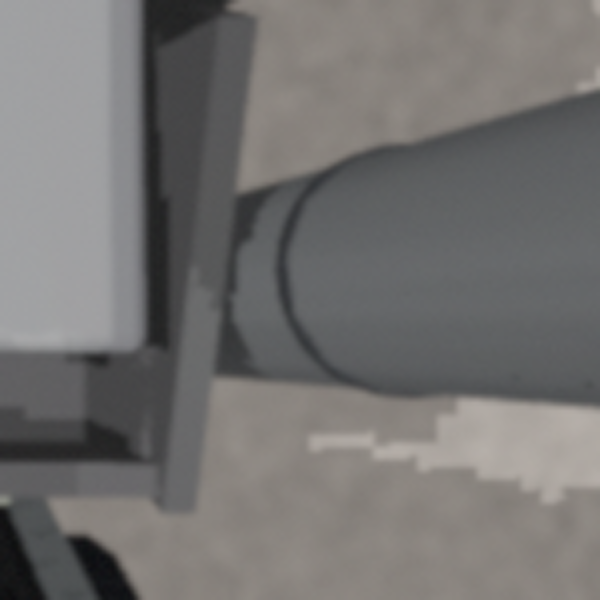

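Run:
```python
from h import *
o=bot.get_obs(); K,W,_=cam("wrist",o); C=W[:3,3]; print("C",C)
def hdir(c):
    p=pt("wrist",[(320+c[0]/4,120+c[1]/4)],0.0,o)[0]; d=(p-C)[:2]; return np.degrees(np.arctan2(d[1],d[0]))
F=[hdir(c) for c in((225,376),(300,381),(430,394),(590,404))]; B=[hdir(c) for c in((240,192),(320,172),(420,145),(590,93))]
print(F,B)
a,b=np.radians(np.mean(F)),np.radians(np.mean(B)); m=(a+b)/2; D=.0125/np.sin(abs(a-b)/2)
print("axis",C[:2]+D*np.array([np.cos(m),np.sin(m)]),"D",D)
```

```text
C [ 0.5937501  -0.17314775  0.1853037 ]
[np.float64(-94.51760429888189), np.float64(-94.39206286636202), np.float64(-94.5985368498458), np.float64(-94.36239140030382)] [np.float64(-73.60265001322492), np.float64(-73.89751084402867), np.float64(-74.01182495871409), np.float64(-73.76233019260036)]
axis [ 0.60086719 -0.24252899] D 0.06974531283052736
```

>>> {"method": "arm_command", "body": {
  "moves": [0.0006, 0.0019, 0, 0, 0, 0, -0.4, 0.0006, 0.0019, 0, 0, 0, 0, -0.4, 0.0006, 0.0019, 0, 0, 0, 0, -0.4, 0.0006, 0.0019, 0, 0, 0, 0, -0.4, 0.0006, 0.0019, 0, 0, 0, 0, -0.4, 0.0006, 0.0019, 0, 0, 0, 0, -0.4]
}}

```text
clock: 14.5
eef_pos: [0.5201, -0.1731, 0.1868]
tool_rot: [0.58, 0.406, -0.403, 0.58]
ft_force: [-3.6, -0.0, -1.4]
grip_width: 0.0597
```

```bash
cat >> h.py <<'E'
def post(n_img,F,B,o):
    C=cam("wrist",o)[1][:3,3]
    def hd(c):
        d=(pt("wrist",[c],0.0,o)[0]-C)[:2]; return np.arctan2(d[1],d[0])
    a=np.mean([hd(c) for c in F]);b=np.mean([hd(c) for c in B]);m=(a+b)/2;D=.0125/np.sin(abs(a-b)/2)
    return C[:2]+D*np.array([np.cos(m),np.sin(m)])
E
python3 - <<'E'
from h import *
tip()
o=bot.get_obs()
for n in("top","wrist"): cv2.imwrite(f"pics/{n}11.png",bot.camera(n)[:,:,::-1])
im=cv2.imread("pics/wrist11.png")[100:270,120:440];cv2.imwrite("pics/w11c.png",cv2.resize(im,None,fx=2.5,fy=2.5,interpolation=2))
E
```

```text
t 14.5 tip [ 0.5797 -0.1724  0.0244] tcp [ 0.5201 -0.1731  0.1868] pitch 69.8 yaw 0.2 z [ 0. -1. -0.] F [-3.6 -0.  -1.4] j [-0.35  0.43 -0.41  0.4   0.12  2.81] grip 0.06
```

View pics/w11c.png

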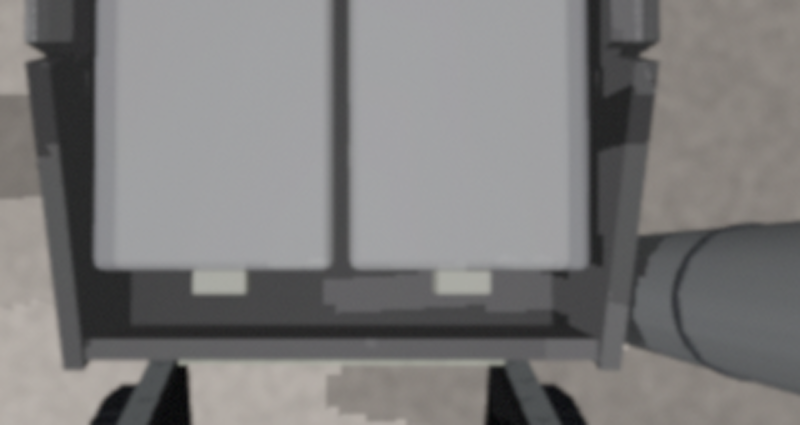

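Run:
```python
from h import *
o=bot.get_obs(); g=lambda u,v:(120+u/2.5,100+v/2.5)
print("front",corners("wrist",[(*g(65,368),.04),(*g(619,368),.04),(*g(28,60),.04),(*g(657,60),.04)],o))
print("side at post",corners("wrist",[(*g(628,290),.04)],o))
print("post",post(0,[g(632,343),g(700,362),g(795,391)],[g(648,237),g(720,229),g(795,222)],o))
```

```text
front [array([ 0.5864, -0.1213,  0.04  ]), array([ 0.5869, -0.2259,  0.04  ]), array([ 0.6452, -0.1132,  0.04  ]), array([ 0.6455, -0.2337,  0.04  ])]
side at post [array([ 0.6016, -0.2278,  0.04  ])]
post [ 0.6003791  -0.24321709]
```

>>> {"method": "arm_command", "body": {
  "moves": [0.0003, 0.0008, 0, 0, 0, 0, -0.4, 0.0002, 0.0006, 0, 0, 0, 0, -0.4, -0.004, -0.011, 0, 0, 0, 0, -0.4, -0.004, -0.011, 0, 0, 0, 0, -0.4, -0.01, -0.02, 0, 0, 0, 0, -0.4, -0.01, -0.02, 0, 0, 0, 0, -0.4, -0.015, -0.015, 0, 0, 0, 0, -0.4, -0.015, -0.01, 0, 0, 0, 0, -0.4, -0.015, -0.01, 0, 0, 0, 0, -0.4]
}}

```text
clock: 15.35
eef_pos: [0.4096, -0.1754, 0.2268]
tool_rot: [0.582, 0.398, -0.395, 0.588]
ft_force: [0.7, -0.6, 0.4]
grip_width: 0.0596
```

Run:
```python
from h import *
tip()
for n in("top","wrist","scene"): cv2.imwrite(f"pics/{n}12.png",bot.camera(n)[:,:,::-1])
im=cv2.imread("pics/wrist12.png")[0:200,120:420];cv2.imwrite("pics/w12c.png",cv2.resize(im,None,fx=2.6,fy=2.6,interpolation=2))
im=cv2.imread("pics/top12.png")[80:230,160:360];cv2.imwrite("pics/top12c.png",cv2.resize(im,None,fx=4,fy=4,interpolation=2))
```

```text
t 15.35 tip [ 0.4738 -0.1754  0.0662] tcp [ 0.4096 -0.1754  0.2268] pitch 68.2 yaw 0.5 z [ 0.01 -1.    0.  ] F [ 0.7 -0.6  0.4] j [-0.45  0.19 -0.63  0.4   0.16  2.71] grip 0.06
```

View pics/w12c.png

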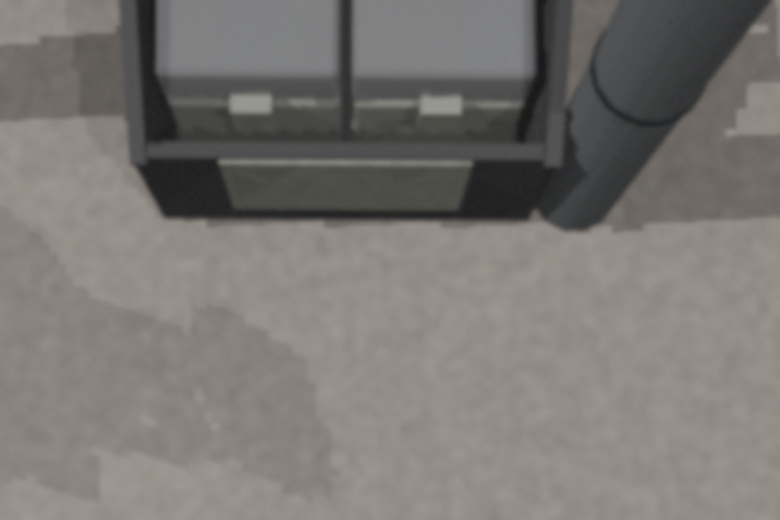

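View pics/top12c.png

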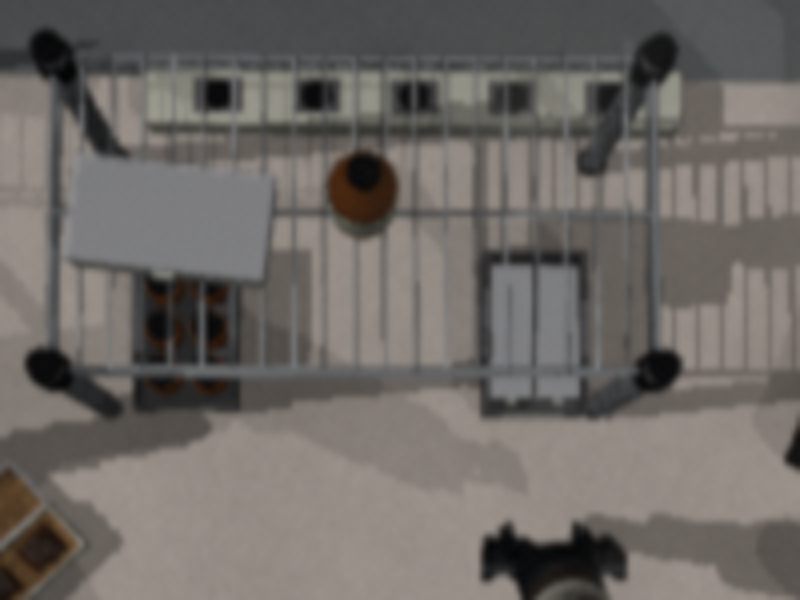

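View pics/scene12.png

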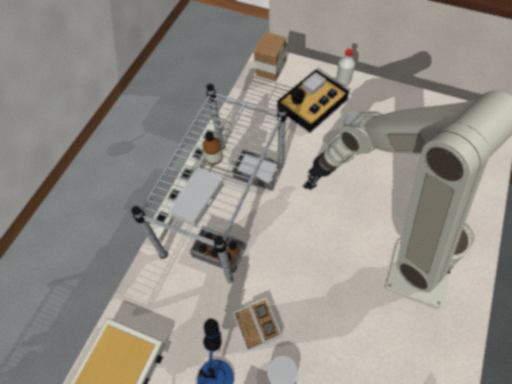

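Run:
```python
from h import *
o=bot.get_obs(); g=lambda u,v:(120+u/2.6,v/2.6)
print("rim",corners("wrist",[(*g(133,164),.04),(*g(561,166),.04)],o))
print("bottom",corners("wrist",[(*g(165,218),.0),(*g(533,219),.0),(*g(165,218),.003),(*g(533,219),.003)],o))
print("post front foot",corners("wrist",[(*g(572,230),0),(*g(538,211),0)],o))
print("post",post(0,[g(605,222),g(650,162),g(690,105),g(760,12)],[g(600,50),g(625,0),g(545,205)],o),post(0,[g(605,222),g(690,105),g(760,12)],[g(598,55),g(630,0)],o))
f=lambda u,v,z:(160+u/4,80+v/4,z)
c=corners("top",[f(481,415,.04),f(583,415,.04),f(483,253,.06),f(584,253,.06),f(600,410,0),f(598,414,0)]);print(c)
```

```text
rim [array([ 0.5909, -0.1224,  0.04  ]), array([ 0.5915, -0.2266,  0.04  ])]
bottom [array([ 0.5946, -0.1211,  0.    ]), array([ 0.5954, -0.2291,  0.    ]), array([ 0.5933, -0.1218,  0.003 ]), array([ 0.5941, -0.2284,  0.003 ])]
post front foot [array([ 0.5922, -0.2405,  0.    ]), array([ 0.5978, -0.2306,  0.    ])]
post [ 0.61880903 -0.25200867] [ 0.61134308 -0.24621563]
[array([ 0.5881, -0.1195,  0.04  ]), array([ 0.5887, -0.223 ,  0.04  ]), array([ 0.7497, -0.1198,  0.06  ]), array([ 0.7505, -0.2217,  0.06  ]), array([ 0.5978, -0.2471,  0.    ]), array([ 0.5936, -0.245 ,  0.    ])]
```

Run:
```python
from h import *
a=cv2.imread("pics/top0.png").astype(int);b=cv2.imread("pics/top12.png").astype(int)
d=np.abs(a-b).max(2)
for n,(x0,x1,y0,y1) in dict(neigh=(190,225,145,185),box=(172,232,115,155),bottle=(238,264,112,142),open=(135,185,195,240),dish=(115,150,232,265),beaker=(362,390,220,245)).items(): print(n,d[y0:y1,x0:x1].mean().round(2))
print(bot.job_done())
```

```text
neigh 1.87
box 2.01
bottle 1.75
open 8.39
dish 2.01
beaker 9.18
the job is handed in; nothing more can be done
None
```

Run:
```python
import cv2,numpy as np
r=[]
for x,y in((130,190),(345,205)):
    r.append(np.hstack([cv2.resize(cv2.imread(f"pics/top{i}.png")[y:y+60,x:x+65],None,fx=4,fy=4) for i in(0,12)]))
cv2.imwrite("pics/cmp.png",np.vstack(r))
```

```text
(no output)
```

View pics/cmp.png

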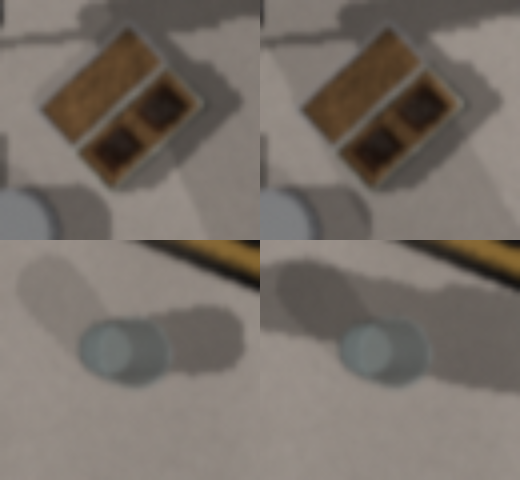

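I swung the bin a quarter turn into the rack by pushing its free corner round with closed fingers. I then squared it and pushed it level by pressing on its low front with both fingertips apart. The job was handed in at about 15.5 s, with the gripper clear of everything.

**Final position:** the bin's low front is at x ≈ 0.589–0.594, and the post fronts are at ≈ 0.588–0.592, so they are level within about 2–3 mm. The two views disagree by that much. The bin is square to the rack within about 0.5° and stands about 1–3 mm off the post (one cruder top-view reading puts the rim about 7 mm off).

**Other objects:** in before-and-after top views, the neighbour bin, bottle, slide box and dishes look the same. The open slide box and the beaker showed larger pixel differences. A comparison of the saved pictures after handing in showed these came only from the arm's shadow.

**One hitch:** while I was turning the tool beside the bin, the last joint reached its limit, about 3.14 rad. The fingers pressed the bin at about 10 N and turned it a few degrees the right way. A post fit from the last wrist picture gave a poor result, so I left it out and relied on the earlier, consistent fits.

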